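Find the check weight by hefting and lock it in its transit cradle

TASK

One of the identical wooden cases on the bench holds the steel check weight and the others are empty: heft the closed cases to find the heavy one and open no other. First slide the cradle's red-gripped keeper fully open to its stop, then lift the weight out of its case, lay it flat in the cradle's seat and slide the keeper fully home over it. Finish with every case shut and standing upright on the bench, and leave the dial indicator, micrometer and tub alone.

Things in the scene. Friction and masses are not known exactly. Their poses are not given: they have to be found in the camera images.
- case_a_mid (a point): Centre (half-way up) of wooden sliding-lid case A, a loose closed box 104 long (its x) x 64 wide (its y) x 58 mm high without the lid's grip; walls 4 mm. All cases look alike; grasp across the 64 mm sides, below the lid. An empty case weighs about 0.24 kg, the one with the weight about 0.75 kg. Some cases are absent on some starts.
- lid_a (a joint): Sliding lid of case A: 0 m = shut, 0.092 m = fully open at its stop, towards the case's -x (its label end). Stays where left; slides at 0.3 N, too little to shift the case. Its dark grip bar is 14 mm in the case's x, 34 mm in y, 16 mm high, its centre (36 mm - joint value) along the case's x from the case's centre, 63 mm above the case's underside.
- liner_a: Blue felt pad on the inner floor of case A, top 7 mm above the case's underside; this origin is at the centre of that underside. In the heavy case (96 x 56 mm inside) the check weight lies flat on it near the middle, its length along the case's x, grip upward, grip top 49 mm above the case's underside; pinch the grip along the case's length.
- case_b_mid (a point): Centre (half-way up) of wooden sliding-lid case B, a loose closed box 104 long (its x) x 64 wide (its y) x 58 mm high without the lid's grip; walls 4 mm. All cases look alike; grasp across the 64 mm sides, below the lid. An empty case weighs about 0.24 kg, the one with the weight about 0.75 kg. Some cases are absent on some starts.
- lid_b (a joint): Sliding lid of case B: 0 m = shut, 0.092 m = fully open at its stop, towards the case's -x (its label end). Stays where left; slides at 0.3 N, too little to shift the case. Its dark grip bar is 14 mm in the case's x, 34 mm in y, 16 mm high, its centre (36 mm - joint value) along the case's x from the case's centre, 63 mm above the case's underside.
- liner_b: Blue felt pad on the inner floor of case B, top 7 mm above the case's underside; this origin is at the centre of that underside. In the heavy case (96 x 56 mm inside) the check weight lies flat on it near the middle, its length along the case's x, grip upward, grip top 49 mm above the case's underside; pinch the grip along the case's length.
- case_c_mid (a point): Centre (half-way up) of wooden sliding-lid case C, a loose closed box 104 long (its x) x 64 wide (its y) x 58 mm high without the lid's grip; walls 4 mm. All cases look alike; grasp across the 64 mm sides, below the lid. An empty case weighs about 0.24 kg, the one with the weight about 0.75 kg. Some cases are absent on some starts.
- lid_c (a joint): Sliding lid of case C: 0 m = shut, 0.092 m = fully open at its stop, towards the case's -x (its label end). Stays where left; slides at 0.3 N, too little to shift the case. Its dark grip bar is 14 mm in the case's x, 34 mm in y, 16 mm high, its centre (36 mm - joint value) along the case's x from the case's centre, 63 mm above the case's underside.
- liner_c: Blue felt pad on the inner floor of case C, top 7 mm above the case's underside; this origin is at the centre of that underside. In the heavy case (96 x 56 mm inside) the check weight lies flat on it near the middle, its length along the case's x, grip upward, grip top 49 mm above the case's underside; pinch the grip along the case's length.
- case_d_mid (a point): Centre (half-way up) of wooden sliding-lid case D, a loose closed box 104 long (its x) x 64 wide (its y) x 58 mm high without the lid's grip; walls 4 mm. All cases look alike; grasp across the 64 mm sides, below the lid. An empty case weighs about 0.24 kg, the one with the weight about 0.75 kg. Some cases are absent on some starts.
- lid_d (a joint): Sliding lid of case D: 0 m = shut, 0.092 m = fully open at its stop, towards the case's -x (its label end). Stays where left; slides at 0.3 N, too little to shift the case. Its dark grip bar is 14 mm in the case's x, 34 mm in y, 16 mm high, its centre (36 mm - joint value) along the case's x from the case's centre, 63 mm above the case's underside.
- liner_d: Blue felt pad on the inner floor of case D, top 7 mm above the case's underside; this origin is at the centre of that underside. In the heavy case (96 x 56 mm inside) the check weight lies flat on it near the middle, its length along the case's x, grip upward, grip top 49 mm above the case's underside; pinch the grip along the case's length.
- case_e_mid (a point): Centre (half-way up) of wooden sliding-lid case E, a loose closed box 104 long (its x) x 64 wide (its y) x 58 mm high without the lid's grip; walls 4 mm. All cases look alike; grasp across the 64 mm sides, below the lid. An empty case weighs about 0.24 kg, the one with the weight about 0.75 kg. Some cases are absent on some starts.
- lid_e (a joint): Sliding lid of case E: 0 m = shut, 0.092 m = fully open at its stop, towards the case's -x (its label end). Stays where left; slides at 0.3 N, too little to shift the case. Its dark grip bar is 14 mm in the case's x, 34 mm in y, 16 mm high, its centre (36 mm - joint value) along the case's x from the case's centre, 63 mm above the case's underside.
- liner_e: Blue felt pad on the inner floor of case E, top 7 mm above the case's underside; this origin is at the centre of that underside. In the heavy case (96 x 56 mm inside) the check weight lies flat on it near the middle, its length along the case's x, grip upward, grip top 49 mm above the case's underside; pinch the grip along the case's length.
- cradle_seat (a point): Centre of the top of the black rubber pad in the seat of the grey transit cradle, which is fixed to the bench; 9 mm above the bench. The seat is an open tray, 60 mm in x by 98 mm in y inside; side walls (at +-x) 31 mm high, end walls 22 mm. The check weight lies in it on the pad, its length along this frame's y.
- pad: The same rubber pad, 36 x 60 mm; origin at bench height under its centre, axes as the cradle's. The check weight that it carries is a steel block 80 long x 46 wide x 18 mm high with an upright grip on its middle, 14 mm along the block's length x 30 mm across x 24 mm high (42 mm high in all), 0.45 to 0.58 kg. The weight's pose is not given.
- keeper (a joint): Keeper plate of the cradle, 68 x 60 x 5 mm, underside 31 mm above the bench, slides along the cradle's y: 0 m = fully home at its stop (over the +y end of the seat, 5 mm above the block, holding it in), 0.06 m = fully open at its other stop, towards +y, seat clear. Stays where left; about 1.2 N to slide.
- keeper_grip (a point): Centre of the red grip on the keeper: a bar 14 mm in y, 34 mm in x, 20 mm high, standing on the plate (10 mm under this point). Moves with the keeper.
- dial_gauge: Bystander: dial indicator lying on the bench, 107 x 57 x 19 mm, origin under its centre.
- outside_micrometer: Bystander: micrometer lying on the bench, 55 x 145 x 17 mm, origin under its centre.
- white_tub: Bystander: white lidded tub, 76 mm across, 58 mm high, origin under its centre.

How it is judged:
By the outcome, as a careful person would: the job done as asked, in the order asked, and still so for the second after the job is handed in, with the robot touching nothing.
Of case_d, case_e only 1 to 2 are there at a start; the rules pass over those that are not, and their reading is None.
Of weight_a, weight_b, weight_c only 1 to 1 are there at a start; the rules pass over those that are not, and their reading is None.
At some moment in a run one of case_a, case_b, case_c may be knocked a few centimetres aside while the robot is not near it.
It also fails if it takes over 192 s, if anything falls off the work surface, if the arm or the gripper's body presses on something with over 40 N, if the wrist force passes 120 N, or if a joint passes its speed limit or range.

ROBOT

A 6-joint arm with a two-finger parallel gripper is mounted at the origin on a cart in front of the work surface, level with it; the furniture and walls round the work are solid. World frame = base frame: x ahead of the robot, y to its left, z up, the work surface at z = 0. Lengths are in mm, angles in rad, forces in N, time in s.
With the tool pointing down it reaches from about 350 to 875 mm from the base axis. Payload 4.2 kg.
Tool frame: the origin (TCP) lies midway between the tips of the shut fingers; the grasp point (between the pads) lies 19 mm behind it (arm.tcp_to_grasp is the distance from the TCP to the grasp point, in mm); z points along the fingers, y is the line along which they close (so a half turn about z gives the same grasp; the last joint's range is limited). The gripper opens to 85 mm and grips with 20 to 120 N. Pads are 22 mm wide; open, the fingers measure 114 mm over their backs; the gripper's body (76 mm by 85 mm) begins 54 mm behind the grasp point. The pads swing forward as they close: fully open they stand 13 mm farther back than shut.
Start: joints at [-0.875, 0.385, 0.008, 0, -1.194, -0.259], TCP at [264.413, -566.29, 231.312] pointing down, gripper open.
Joint ranges: [-3.14, 3.14], [-1.21, 2.06], [-1.07, 1.41], [-3.16, 2.05], [-2.99, -0.16], [-3.1, 3.1]. Speed limits (rad/s): [2.79, 2.79, 3.14, 3.14, 3.14, 3.14].

INTERFACE

Orientations are given as a unit quaternion [x, y, z, w].
In Python, from bench import arm, imaging, job, models gives the robot as it stands.
- The arm moves only by the tool arm_command, never from a script. Its argument "rows" is a list of rows, each an object with "grip": the opening, from 0 (shut) to 1 (fully open); "linear": the shift along the tool's x, y, z in mm, a list of three; "rot": the turn, a rotation vector about the tool's x, y, z in rad, a list of three. In form: [{"grip": grip, "linear": [tx, ty, tz], "rot": [rx, ry, rz]}, ...]. A call has 1 to 10 rows; each row is the pose to reach, as a shift and turn from the pose commanded when the call began, along the tool's axes at that moment; what a row does not reach only later rows make up. A row lasts 1/8 s, in which the tool goes at most 62.5 mm and 10.7 degrees, less where a joint would pass 70% of its speed; a pose out of reach is approached as far as the arm can. A call with a gripper value outside its range is refused whole. The fingers move at their own pace and stop on an object; the grip force is fixed at half the most. Time passes only in rows, so rows that repeat a pose let the fingers close. It gives the time, the measured TCP pose, the force, the opening and the grip force at its end, in the units of the state.
- arm.read_state(): the state, without advancing time (a new reading comes with each control period).
- imaging.get_image(name): name is "scene" or "side" or "wrist"; returns a dict with "frame" (480x640x3 uint8, red, green, blue), "fx", "fy", "cx", "cy" (pixels), "extrinsics" (4x4, takes a point from world to camera coordinates); the wrist camera has in their place "T_tool_cam" (4x4, takes a point from camera to tool coordinates, whose origin is the TCP and whose axes are the flange's). Camera axes: x right, y down, z forward; pixel columns grow to the right and rows downward; lengths in mm; the calibration is good to about 2 mm. A picture is of the moment at which its call begins: read the wrist's pose just before it. There is no depth.
- job.job_done(): hands the job in; it is judged then, once.
Trained networks look in a picture, given as the dict that the camera call returned (one of the last four; its "shot" number tells which), for a name from the list of things; names that differ only in an ending like _2 or _b are one class to them, and where a whole thing is asked for, a point or a joint stands for the part that bears it (a point fixed in the world has none). Each returns a list of dicts, best first, with "score" (0 to 1); they miss things now and then, are a little off and sometimes report something else, mostly with a low value. They report only what shows in the picture. A call takes as long as a camera call.
- models.spot_in(picture, query): "rect" ([left, top, right, bottom] in pixels, round what is visible of it).
- models.tip_of(picture, query): "pixel" ([column, row] in pixels: a listed point, or the origin of a listed thing).
The state is a dict: "clock": time; "joints": joint angles; "joint_vel": joint speeds; "joint_efforts": joint torques, N m; "position": TCP position; "ee_rot": TCP orientation; "contact_force": force on the tool from outside, world axes, zero at the start; "wrist_torque": the same for the moment, N m; "gripper_width": finger opening in mm; "grasp_force": force on a finger pad.
Only numpy, scipy, OpenCV 4.12 (cv2) and the standard library are available. Lean on these libraries where they do the work, as an engineer would, in place of code of your own. Each camera call takes 0.05 s, during which the arm holds its last target. There are 200 camera calls.

## Working session

There is one attempt and no reset: what is moved stays moved. The work goes in short steps, Python scripts to look and compute and a tool call to move; the robot and the scene stay as the last step left them, time stands still between calls to the robot, and variables do not carry over. Pictures are saved under pics/ and viewed, at most 14 in all, crops included, and the job is handed in when it is done.

Besides the shell and the picture viewer there is one more tool, called after "Call:" as name(argument=value, ...), one argument or row to a line, values as JSON. arm_command: Moves the arm, as the interface text tells. Its arguments: {"type":"object","properties":{"rows":{"type":"array"}},"required":["rows"]}

```bash
mkdir -p pics
cat > h.py <<'E'
import numpy as np, cv2
from bench import arm, imaging, job, models
from scipy.spatial.transform import Rotation as R
def cam(name):
    s=arm.read_state(); p=imaging.get_image(name)
    if name=="wrist":
        T=np.eye(4);T[:3,:3]=R.from_quat(s["ee_rot"]).as_matrix();T[:3,3]=s["position"]
        p["W"]=T@np.array(p["T_tool_cam"])
    else: p["W"]=np.linalg.inv(np.array(p["extrinsics"]))
    return p
def save(p,n): cv2.imwrite(f"pics/{n}.png",cv2.cvtColor(p["frame"],cv2.COLOR_RGB2BGR))
def at(p,px,z):
    d=p["W"][:3,:3]@np.array([(px[0]-p["cx"])/p["fx"],(px[1]-p["cy"])/p["fy"],1]);o=p["W"][:3,3]
    return (o+d*(z-o[2])/d[2]).round(1)
def pix(p,X):
    c=np.linalg.inv(p["W"])@np.append(X,1);return [p["fx"]*c[0]/c[2]+p["cx"],p["fy"]*c[1]/c[2]+p["cy"]]
def st():
    s=arm.read_state();e=R.from_quat(s["ee_rot"]).as_matrix()
    print("t",s["clock"],"pos",np.round(s["position"],1),"toolx",e[:,0].round(3),"tooly",e[:,1].round(3),"F",np.round(s["contact_force"],2),"w",s["gripper_width"],"gf",s["grasp_force"],"j6",np.round(s["joints"],2))
def go(tgt,yaw=None):
    # tgt TCP world; yaw = world heading of tool x (mod pi). prints tool shift & rotz
    s=arm.read_state();e=R.from_quat(s["ee_rot"]).as_matrix()
    l=e.T@(np.array(tgt)-s["position"]);r=0
    if yaw is not None:
        cur=np.arctan2(e[1,0],e[0,0]);d=(yaw-cur+np.pi/2)%np.pi-np.pi/2;r=-d
    print("lin",l.round(1),"rz",round(r,3))
E
cat > a.py <<'E'
from h import *
st()
for n in ["scene","side"]:
    p=cam(n);save(p,n+"0");print(n,p["W"][:3,3].round())
    for q,z in [("case_a_mid",29),("cradle_seat",9),("keeper_grip",46),("dial_gauge",0),("outside_micrometer",0),("white_tub",0),("lid_a",60)]:
        for d in (models.tip_of(p,q) if q!="lid_a" else [])[:6]:
            print(q,round(d["score"],2),np.round(d["pixel"]),at(p,d["pixel"],z))
E
python3 a.py
```

```text
t 0.0 pos [ 264.2 -565.8  230.2] toolx [-0.906 -0.423  0.   ] tooly [-0.423  0.906  0.002] F [-0.67 -0.1  -0.12] w 85.30782449775981 gf 0.0 j6 [-0.88  0.39  0.01 -0.   -1.19 -0.26]
scene [ -46.  298. 1014.]
case_a_mid 0.55 [197. 357.] [478.4 292.5  29. ]
cradle_seat 0.77 [291. 237.] [ 6.494e+02 -3.000e-01  9.000e+00]
keeper_grip 0.97 [261. 242.] [646.4  72.1  46. ]
dial_gauge 0.67 [384. 192.] [ 661.  -254.9    0. ]
outside_micrometer 0.96 [160. 291.] [672.3 301.3   0. ]
outside_micrometer 0.7 [388. 256.] [ 500.3 -157.9    0. ]
side [  420. -1121.  1010.]
case_a_mid 0.79 [279. 192.] [476.3 281.4  29. ]
cradle_seat 0.82 [346. 250.] [ 6.513e+02 -2.000e-01  9.000e+00]
keeper_grip 0.88 [342. 223.] [649.7  80.6  46. ]
dial_gauge 0.42 [364. 323.] [ 655.  -267.1    0. ]
outside_micrometer 0.6 [343. 191.] [688.6 308.4   0. ]
outside_micrometer 0.2 [368. 320.] [ 664.2 -259.1    0. ]
white_tub 0.92 [273. 380.] [ 418.8 -413.2    0. ]
white_tub 0.47 [365. 320.] [ 659.  -256.9    0. ]
```

View pics/scene0.png

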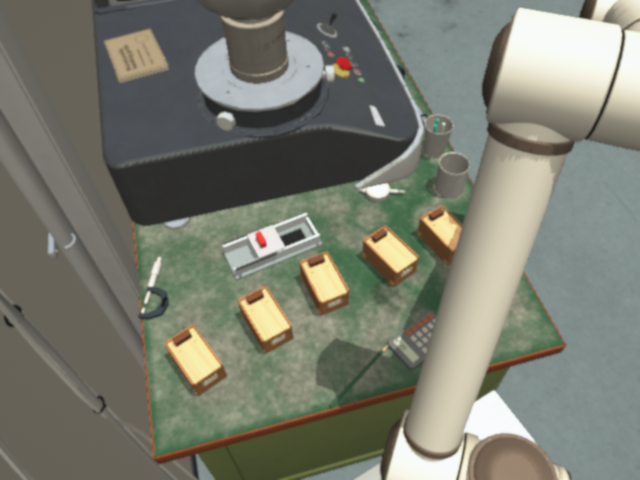

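View pics/side0.png

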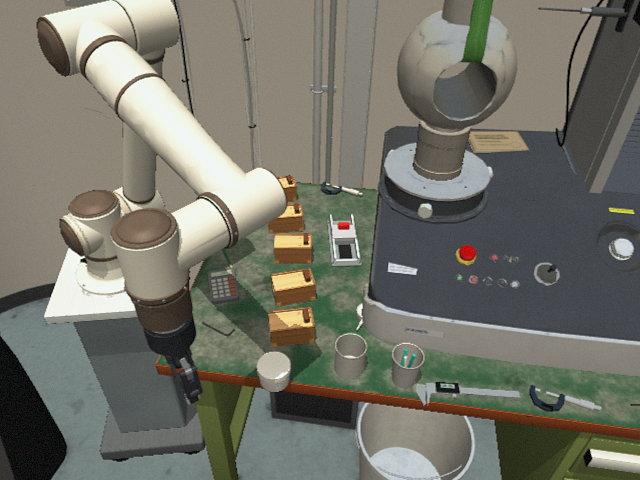

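Scene shows five cases in a row (pixels (197,357), (266,317), (324,282), (390,255), (442,233)), cradle at (270,243) with red grip at (261,240); the side view agrees, with tub at (273,372).

```bash
python3 -c "
from h import *
go([600,30,300],np.pi)
p=cam('wrist');print(np.array(p['T_tool_cam']).round(2),p['fx'])"
```

```text
lin [-556.3  398.4  -68.6] rz 0.437
[[   0.     -0.96   -0.28   71.  ]
 [   1.      0.     -0.     -0.19]
 [   0.     -0.28    0.96 -144.08]
 [   0.      0.      0.      1.  ]] 348.6375461988195
```

Call:
arm_command(
  rows=[
    {"grip": 1, "linear": [-50, 36, -60], "rot": [0, 0, 0.05]},
    {"grip": 1, "linear": [-100, 72, -69], "rot": [0, 0, 0.15]},
    {"grip": 1, "linear": [-150, 108, -69], "rot": [0, 0, 0.3]},
    {"grip": 1, "linear": [-200, 144, -69], "rot": [0, 0, 0.437]},
    {"grip": 1, "linear": [-250, 180, -69], "rot": [0, 0, 0.437]},
    {"grip": 1, "linear": [-300, 216, -69], "rot": [0, 0, 0.437]},
    {"grip": 1, "linear": [-350, 252, -69], "rot": [0, 0, 0.437]},
    {"grip": 1, "linear": [-400, 288, -69], "rot": [0, 0, 0.437]},
    {"grip": 1, "linear": [-450, 324, -69], "rot": [0, 0, 0.437]},
    {"grip": 1, "linear": [-500, 360, -69], "rot": [0, 0, 0.437]},
  ],
)

```text
clock: 2.0
position: [560.0, -37.1, 300.8]
ee_rot: [-0.0, 1.0, 0.0, 0.0]
contact_force: [1.1, -0.2, 0.1]
gripper_width: 85.5
grasp_force: 0.0
```

Call:
arm_command(
  rows=[
    {"grip": 1, "linear": [-45, 30, 0], "rot": [0, 0, 0]},
    {"grip": 1, "linear": [-45, 38, 0], "rot": [0, 0, 0]},
    {"grip": 1, "linear": [-45, 38, 0], "rot": [0, 0, 0]},
    {"grip": 1, "linear": [-45, 38, 0], "rot": [0, 0, 0]},
  ],
)

```text
clock: 2.5
position: [603.6, -2.0, 300.9]
ee_rot: [0.001, 1.0, 0.0, 0.0]
contact_force: [1.2, -0.4, -1.0]
gripper_width: 85.4
grasp_force: 0.0
```

```bash
cat > b.py <<'E'
from h import *
st()
p=cam("wrist");save(p,"w1")
for q,z in [("cradle_seat",9),("keeper_grip",46),("case_a_mid",29),("pad",0)]:
    for d in models.tip_of(p,q)[:6]: print(q,round(d["score"],2),np.round(d["pixel"]),at(p,d["pixel"],z))
E
python3 b.py
```

```text
t 2.5 pos [603.6  -2.  300.9] toolx [-1.     0.001 -0.001] tooly [0.001 1.    0.   ] F [ 1.22 -0.39 -1.01] w 85.37898121295466 gf 0.0 j6 [ 0.26  0.31  0.07  0.   -1.33 -1.84]
cradle_seat 0.87 [324. 232.] [646.2  -3.    9. ]
keeper_grip 0.94 [384. 244.] [651.2  69.6  46. ]
keeper_grip 0.37 [456.  93.] [484.3 137.9  46. ]
case_a_mid 0.86 [596.  81.] [470.  295.2  29. ]
pad 0.59 [326. 230.] [6.463e+02 5.000e-01 0.000e+00]
```

View pics/w1.png

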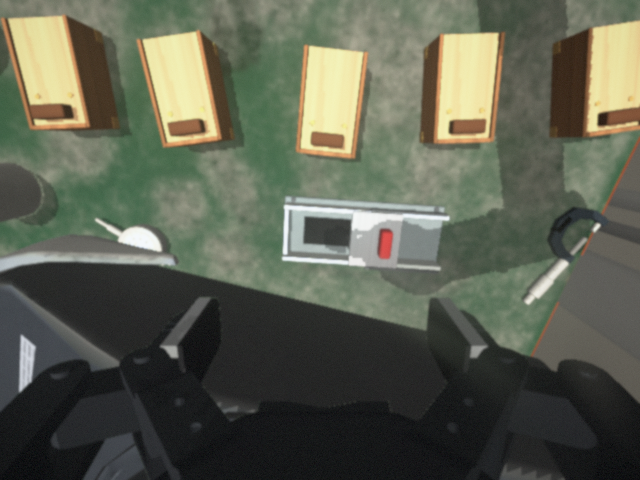

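Wrist view: five cases along the top with bars at their far ends (50,110), (186,127), (327,140), (467,127), (620,117); cradle at (283–447, 200–268) with red grip at (385,244), its pad at (326,231).

```bash
cat > c.py <<'E'
from h import *
p=cam("wrist")
W=[at(p,x,31) for x in [(287,205),(447,215),(283,260),(440,268)]];print(W)
# lids: corners near-left, near-right, far-right, far-left (z=58), bar
for c in [[(5,18),(68,16),(98,127),(33,128)],[(139,41),(199,33),(225,137),(164,146)],[(305,46),(367,52),(355,158),(297,153)],[(441,36),(503,33),(497,142),(436,143)]]:
    P=np.array([at(p,x,58)[:2] for x in c]);m=P.mean(0);a=(P[2]+P[3]-P[0]-P[1])/2;b=(P[1]+P[2]-P[0]-P[3])/2
    print(m.round(),"yaw",np.arctan2(a[1],a[0]).round(3),"yawb",np.arctan2(-b[0],b[1]).round(3),np.linalg.norm(a).round(),np.linalg.norm(b).round())
print("bars",[at(p,x,71) for x in [(50,108),(186,125),(327,138),(467,125),(620,117)]])
go([651,70,120],np.pi)
E
python3 c.py
```

```text
[array([607.6, -46.8,  31. ]), array([619.9, 146.4,  31. ]), array([677.4, -53.9,  31. ]), array([688.2, 144.2,  31. ])]
[ 469. -279.] yaw 0.07 yawb 0.02 103.0 65.0
[ 484. -148.] yaw 0.149 yawb 0.128 101.0 64.0
[497.   5.] yaw -0.095 yawb -0.085 104.0 62.0
[484. 147.] yaw 0.06 yawb 0.029 103.0 63.0
bars [array([ 501.6, -278.1,   71. ]), array([ 518., -143.,   71.]), array([530.8,   0.8,  71. ]), array([518.1, 143.3,  71. ]), array([510.6, 297.1,  71. ])]
lin [-46.8  71.7 180.8] rz -0.001
```

Call:
arm_command(
  rows=[
    {"grip": 1, "linear": [-20, 30, 50], "rot": [0, 0, 0.06]},
    {"grip": 1, "linear": [-35, 60, 100], "rot": [0, 0, 0.06]},
    {"grip": 1, "linear": [-47, 72, 150], "rot": [0, 0, 0.06]},
    {"grip": 1, "linear": [-47, 72, 180], "rot": [0, 0, 0.06]},
    {"grip": 1, "linear": [-47, 72, 180], "rot": [0, 0, 0.06]},
  ],
)

```text
clock: 3.42
position: [649.6, 70.4, 117.3]
ee_rot: [0.03, 1.0, -0.001, -0.003]
contact_force: [-0.4, 0.2, 0.4]
gripper_width: 85.2
grasp_force: 0.0
```

```bash
cat > d.py <<'E'
from h import *
st();p=cam("wrist");save(p,"w2")
for q,z in [("keeper_grip",46)]:
    for d in models.tip_of(p,q)[:2]: print(q,round(d["score"],2),np.round(d["pixel"]),at(p,d["pixel"],z))
    for d in models.spot_in(p,q)[:2]: print(d)
h=cv2.cvtColor(p["frame"],cv2.COLOR_RGB2HSV);m=((h[...,1]>170)&((h[...,0]<6)|(h[...,0]>174))&(h[...,2]>90)).astype(np.uint8)
c=max(cv2.findContours(m,0,2)[0],key=cv2.contourArea);r=cv2.minAreaRect(c);print(r,at(p,r[0],50))
E
python3 d.py
```

```text
t 3.425 pos [649.6  70.4 117.3] toolx [-0.998  0.06   0.006] tooly [ 0.06   0.998 -0.002] F [-0.38  0.22  0.4 ] w 85.20585649385787 gf 0.0 j6 [ 0.35  0.53 -0.06 -0.   -0.99 -1.99]
keeper_grip 0.79 [323. 255.] [649.9  69.   46. ]
{'rect': [259.7, 198.3, 357.9, 298.7], 'score': 0.67}Traceback (most recent call last):
  File "d.py", line 7, in <module>
    c=max(cv2.findContours(m,0,2)[0],key=cv2.contourArea);r=cv2.minAreaRect(c);print(r,at(p,r[0],50))
ValueError: max() iterable argument is empty
```

Call:
arm_command(
  rows=[
    {"grip": 0.6, "linear": [0, -1, 40], "rot": [0, 0, 0]},
    {"grip": 0.45, "linear": [0, -1, 70], "rot": [0, 0, 0]},
    {"grip": 0.4, "linear": [0, -1, 76], "rot": [0, 0, 0]},
    {"grip": 0, "linear": [0, -1, 76], "rot": [0, 0, 0]},
    {"grip": 0, "linear": [0, -1, 76], "rot": [0, 0, 0]},
    {"grip": 0, "linear": [0, -1, 76], "rot": [0, 0, 0]},
    {"grip": 0, "linear": [0, -1, 76], "rot": [0, 0, 0]},
  ],
)

```text
clock: 4.45
position: [652.6, 70.1, 46.5]
ee_rot: [0.03, 1.0, 0.0, 0.002]
contact_force: [-0.5, -0.2, 6.4]
gripper_width: 11.8
grasp_force: 62.3
```

Call:
arm_command(
  rows=[
    {"grip": 0, "linear": [0, 15, -2], "rot": [0, 0, 0]},
    {"grip": 0, "linear": [0, 35, -2], "rot": [0, 0, 0]},
    {"grip": 0, "linear": [0, 50, -2], "rot": [0, 0, 0]},
    {"grip": 0, "linear": [0, 56, -2], "rot": [0, 0, 0]},
    {"grip": 0, "linear": [0, 59, -2], "rot": [0, 0, 0]},
    {"grip": 0, "linear": [0, 62, -2], "rot": [0, 0, 0]},
    {"grip": 0, "linear": [0, 62, -2], "rot": [0, 0, 0]},
  ],
)

```text
clock: 5.32
position: [656.0, 123.9, 46.5]
ee_rot: [0.03, 1.0, -0.005, -0.001]
contact_force: [10.2, -26.3, -1.3]
gripper_width: 11.9
grasp_force: 61.4
```

Call:
arm_command(
  rows=[
    {"grip": 0, "linear": [0, -6, 0], "rot": [0, 0, 0]},
    {"grip": 0.5, "linear": [0, -6, 0], "rot": [0, 0, 0]},
    {"grip": 0.5, "linear": [0, -6, 0], "rot": [0, 0, 0]},
    {"grip": 0.5, "linear": [0, -6, -30], "rot": [0, 0, 0]},
    {"grip": 0.7, "linear": [30, -6, -80], "rot": [0, 0, 0]},
    {"grip": 1, "linear": [70, -6, -110], "rot": [0, 0, 0]},
    {"grip": 1, "linear": [110, -6, -150], "rot": [0, 0, 0]},
  ],
)

```text
clock: 6.2
position: [542.6, 133.2, 196.7]
ee_rot: [0.029, 1.0, -0.0, -0.001]
contact_force: [0.2, 0.3, 1.3]
gripper_width: 85.2
grasp_force: 0.0
```

```bash
cat > e.py <<'E'
from h import *
import sys
st();p=cam("wrist");save(p,sys.argv[1])
for q,z in [("keeper_grip",46),("cradle_seat",9),("case_a_mid",29),("liner_a",0)]:
    for d in models.tip_of(p,q)[:5]: print(q,round(d["score"],2),np.round(d["pixel"]),at(p,d["pixel"],z))
E
python3 e.py w3; python3 -c "
from h import *
go([484,147,150],np.pi+.045)"
```

```text
t 6.2 pos [542.6 133.2 196.7] toolx [-0.998  0.059  0.002] tooly [ 0.059  0.998 -0.001] F [0.22 0.29 1.28] w 85.2108480091403 gf 0.0 j6 [ 0.53  0.3  -0.21 -0.   -1.06 -2.16]
keeper_grip 0.84 [322. 338.] [652.5 124.2  46. ]
case_a_mid 0.63 [510. 130.] [472.2 295.5  29. ]
lin [61.  10.2 46.3] rz -0.104
```

Call:
arm_command(
  rows=[
    {"grip": 1, "linear": [40, 8, 20], "rot": [0, 0, -0.104]},
    {"grip": 1, "linear": [61, 10, 40], "rot": [0, 0, -0.104]},
    {"grip": 1, "linear": [61, 10, 46], "rot": [0, 0, -0.104]},
    {"grip": 1, "linear": [61, 10, 46], "rot": [0, 0, -0.104]},
  ],
)

```text
clock: 6.95
position: [485.3, 146.2, 149.5]
ee_rot: [-0.022, 1.0, -0.001, -0.001]
contact_force: [0.4, 0.5, 0.6]
gripper_width: 85.4
grasp_force: 0.0
```

```bash
python3 e.py w4
```

```text
t 6.95 pos [485.3 146.2 149.5] toolx [-0.999 -0.044  0.001] tooly [-0.044  0.999 -0.001] F [0.38 0.45 0.62] w 85.37753735708176 gf 0.0 j6 [ 0.61  0.27 -0.39  0.   -0.91 -2.14]
keeper_grip 0.66 [143. 240.] [491.1  12.1  46. ]
case_a_mid 0.61 [517. 228.] [473.2 295.9  29. ]
```

View pics/w4.png

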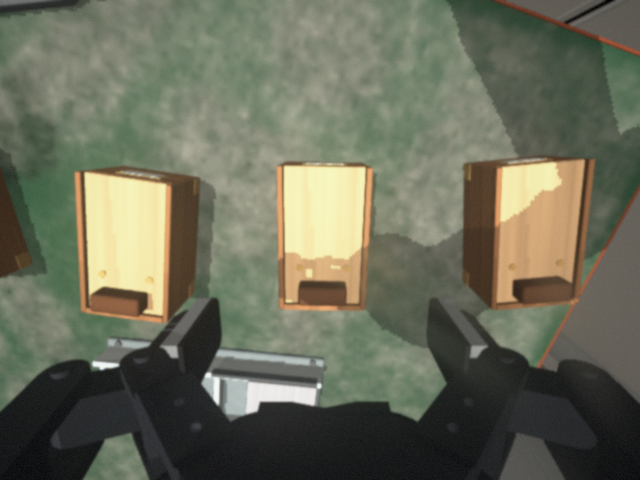

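Case 4 spans columns 278–374, rows 163–308, aligned with the fingers; neighbours at (140,245) and (530,232).

Call:
arm_command(
  rows=[
    {"grip": 1, "linear": [0, 0, 50], "rot": [0, 0, 0]},
    {"grip": 1, "linear": [0, 0, 100], "rot": [0, 0, 0]},
    {"grip": 1, "linear": [0, 0, 128], "rot": [0, 0, 0]},
    {"grip": 0, "linear": [0, 0, 130], "rot": [0, 0, 0]},
    {"grip": 0, "linear": [0, 0, 130], "rot": [0, 0, 0]},
    {"grip": 0, "linear": [0, 0, 130], "rot": [0, 0, 0]},
    {"grip": 0, "linear": [0, 0, 120], "rot": [0, 0, 0]},
    {"grip": 0, "linear": [0, 0, 110], "rot": [0, 0, 0]},
    {"grip": 0, "linear": [0, 0, 110], "rot": [0, 0, 0]},
    {"grip": 0, "linear": [0, 0, 110], "rot": [0, 0, 0]},
  ],
)

```text
clock: 8.45
position: [484.4, 146.1, 40.5]
ee_rot: [-0.022, 1.0, 0.0, 0.0]
contact_force: [0.2, 0.3, -2.1]
gripper_width: 63.5
grasp_force: 67.2
```

Call:
arm_command(
  rows=[
    {"grip": 0, "linear": [0, 0, 10], "rot": [0, 0, 0]},
    {"grip": 0, "linear": [0, 0, 19], "rot": [0, 0, 0]},
    {"grip": 0, "linear": [0, 0, 20], "rot": [0, 0, 0]},
    {"grip": 1, "linear": [0, 0, 20], "rot": [0, 0, 0]},
    {"grip": 1, "linear": [0, 0, 20], "rot": [0, 0, 0]},
    {"grip": 1, "linear": [0, 0, -30], "rot": [0, 0, 0]},
    {"grip": 1, "linear": [0, 0, -80], "rot": [0, 0, 0]},
    {"grip": 1, "linear": [-5, -50, -110], "rot": [0, 0, 0.07]},
    {"grip": 1, "linear": [-7, -100, -110], "rot": [0, 0, 0.135]},
    {"grip": 1, "linear": [-7, -141, -110], "rot": [0, 0, 0.135]},
  ],
)

```text
clock: 9.7
position: [497.9, 4.1, 150.8]
ee_rot: [0.046, 0.999, 0.0, 0.001]
contact_force: [0.0, 0.4, -0.3]
gripper_width: 85.6
grasp_force: 0.0
```

```bash
cat > f.py <<'E'
from h import *
import sys
st();p=cam("wrist");save(p,sys.argv[1])
# wood segmentation of case top nearest centre
h=cv2.cvtColor(p["frame"],cv2.COLOR_RGB2HSV)
for d in models.tip_of(p,"case_a_mid")[:5]: print("case",round(d["score"],2),np.round(d["pixel"]),at(p,d["pixel"],29))
for d in models.spot_in(p,"case_a_mid")[:5]: print(np.round(d["rect"]),d["score"])
m=((h[...,0]>14)&(h[...,0]<32)&(h[...,1]>60)&(h[...,2]>120)).astype(np.uint8)
for c in cv2.findContours(m,0,2)[0]:
    if cv2.contourArea(c)<2500: continue
    r=cv2.boxPoints(cv2.minAreaRect(c));P=np.array([at(p,x,58)[:2] for x in r]);e=[P[1]-P[0],P[2]-P[1]];e.sort(key=np.linalg.norm)
    print("top",P.mean(0).round(1),"len",[np.linalg.norm(x).round() for x in e],"yaw",np.arctan(e[1][1]/e[1][0]).round(3))
E
python3 f.py w5
```

```text
t 9.7 pos [497.9   4.1 150.8] toolx [-0.996  0.092 -0.001] tooly [0.092 0.996 0.001] F [ 0.01  0.4  -0.31] w 85.60523742974551 gf 0.0 j6 [ 0.33  0.25 -0.42 -0.   -0.91 -2.  ]
[635. 109. 640. 229.] 0.93
top [495.4   3.4] len [np.float64(66.0), np.float64(108.0)] yaw -0.052
top [ 485.4 -154.3] len [np.float64(66.0), np.float64(112.0)] yaw 0.132
top [480.1 144.2] len [np.float64(58.0), np.float64(106.0)] yaw 0.025
```

Case 3 is well centred; heft it.

Call:
arm_command(
  rows=[
    {"grip": 1, "linear": [0, 0, 50], "rot": [0, 0, -0.02]},
    {"grip": 1, "linear": [0, 0, 100], "rot": [0, 0, -0.02]},
    {"grip": 1, "linear": [0, 0, 128], "rot": [0, 0, -0.02]},
    {"grip": 0, "linear": [0, 0, 130], "rot": [0, 0, -0.02]},
    {"grip": 0, "linear": [0, 0, 130], "rot": [0, 0, -0.02]},
    {"grip": 0, "linear": [0, 0, 130], "rot": [0, 0, -0.02]},
    {"grip": 0, "linear": [0, 0, 120], "rot": [0, 0, -0.02]},
    {"grip": 0, "linear": [0, 0, 110], "rot": [0, 0, -0.02]},
    {"grip": 0, "linear": [0, 0, 110], "rot": [0, 0, -0.02]},
    {"grip": 0, "linear": [0, 0, 110], "rot": [0, 0, -0.02]},
  ],
)

```text
clock: 11.1
position: [497.6, 5.5, 40.5]
ee_rot: [0.036, 0.999, 0.0, 0.0]
contact_force: [-0.7, -0.3, -3.7]
gripper_width: 63.5
grasp_force: 66.5
```

Call:
arm_command(
  rows=[
    {"grip": 0, "linear": [0, 0, -10], "rot": [0, 0, 0]},
    {"grip": 0, "linear": [0, 0, -10], "rot": [0, 0, 0]},
    {"grip": 0, "linear": [0, 0, -10], "rot": [0, 0, 0]},
  ],
)

```text
clock: 11.48
position: [497.7, 5.5, 50.3]
ee_rot: [0.036, 0.999, 0.0, -0.0]
contact_force: [-0.7, -0.7, -1.8]
gripper_width: 63.5
grasp_force: 66.5
```

```bash
python3 -c "
from h import *
for i in range(4): st();cam('scene')" | grep -o 'F.*w'
```

```text
F [-0.68 -0.66 -1.8 ] w
F [ 0.02  1.08 -2.04] w
F [ 0.52  0.18 -2.18] w
F [-0.53  0.01 -2.99] w
```

Call:
arm_command(
  rows=[
    {"grip": 0, "linear": [0, 0, 15], "rot": [0, 0, 0]},
    {"grip": 0, "linear": [0, 0, 28], "rot": [0, 0, 0]},
    {"grip": 0, "linear": [0, 0, 30], "rot": [0, 0, 0]},
    {"grip": 1, "linear": [0, 0, 30], "rot": [0, 0, 0]},
    {"grip": 1, "linear": [0, 0, 30], "rot": [0, 0, 0]},
    {"grip": 1, "linear": [0, 0, -20], "rot": [0, 0, 0]},
    {"grip": 1, "linear": [0, 0, -70], "rot": [0, 0, 0]},
    {"grip": 1, "linear": [1, -50, -100], "rot": [0, 0, -0.1]},
    {"grip": 1, "linear": [1, -105, -100], "rot": [0, 0, -0.2]},
    {"grip": 1, "linear": [2, -156, -100], "rot": [0, 0, -0.2]},
  ],
)

```text
clock: 12.92
position: [484.9, -151.4, 151.7]
ee_rot: [-0.065, 0.998, -0.0, 0.002]
contact_force: [0.4, 0.3, -0.2]
gripper_width: 85.4
grasp_force: 0.0
```

```bash
python3 f.py w6
```

```text
t 12.925 pos [ 484.9 -151.4  151.7] toolx [-0.992 -0.13  -0.003] tooly [-0.13   0.992 -0.   ] F [ 0.4   0.27 -0.16] w 85.39661267521129 gf 0.0 j6 [ 0.02  0.26 -0.39  0.   -0.91 -1.46]
top [493.    6.2] len [np.float64(64.0), np.float64(103.0)] yaw -0.088
top [ 482.7 -151.5] len [np.float64(67.0), np.float64(108.0)] yaw 0.172
top [ 468.4 -288. ] len [np.float64(64.0), np.float64(113.0)] yaw 0.07
```

Call:
arm_command(
  rows=[
    {"grip": 1, "linear": [0, 0, 50], "rot": [0, 0, -0.02]},
    {"grip": 1, "linear": [0, 0, 100], "rot": [0, 0, -0.02]},
    {"grip": 1, "linear": [0, 0, 128], "rot": [0, 0, -0.02]},
    {"grip": 0, "linear": [0, 0, 131], "rot": [0, 0, -0.02]},
    {"grip": 0, "linear": [0, 0, 131], "rot": [0, 0, -0.02]},
    {"grip": 0, "linear": [0, 0, 131], "rot": [0, 0, -0.02]},
    {"grip": 0, "linear": [0, 0, 120], "rot": [0, 0, -0.02]},
    {"grip": 0, "linear": [0, 0, 105], "rot": [0, 0, -0.02]},
    {"grip": 0, "linear": [0, 0, 105], "rot": [0, 0, -0.02]},
    {"grip": 0, "linear": [0, 0, 105], "rot": [0, 0, -0.02]},
  ],
)

```text
clock: 14.32
position: [484.5, -150.0, 45.6]
ee_rot: [-0.074, 0.997, 0.0, 0.0]
contact_force: [-0.1, 0.3, -2.1]
gripper_width: 63.2
grasp_force: 66.8
```

```bash
python3 -c "
from h import *
for i in range(4): st();cam('scene')" | grep -o 'F.*w'
```

```text
F [-0.06  0.33 -2.15] w
F [ 0.35 -0.8  -3.38] w
F [ 0.58 -0.78 -2.46] w
F [-0.16 -1.29 -2.33] w
```

Call:
arm_command(
  rows=[
    {"grip": 0, "linear": [0, 0, 15], "rot": [0, 0, 0]},
    {"grip": 0, "linear": [0, 0, 24], "rot": [0, 0, 0]},
    {"grip": 0, "linear": [0, 0, 26], "rot": [0, 0, 0]},
    {"grip": 1, "linear": [0, 0, 26], "rot": [0, 0, 0]},
    {"grip": 1, "linear": [0, 0, 26], "rot": [0, 0, 0]},
    {"grip": 1, "linear": [0, 0, -20], "rot": [0, 0, 0]},
    {"grip": 1, "linear": [0, 0, -70], "rot": [0, 0, 0]},
    {"grip": 1, "linear": [15, -50, -105], "rot": [0, 0, 0.05]},
    {"grip": 1, "linear": [30, -105, -105], "rot": [0, 0, 0.1]},
    {"grip": 1, "linear": [35, -129, -105], "rot": [0, 0, 0.1]},
  ],
)

```text
clock: 15.78
position: [468.8, -285.0, 151.1]
ee_rot: [-0.023, 1.0, -0.0, 0.001]
contact_force: [-0.1, -0.2, -0.4]
gripper_width: 85.1
grasp_force: 0.0
```

```bash
python3 f.py w7
```

```text
t 15.775 pos [ 468.8 -285.   151.1] toolx [-0.999 -0.046 -0.002] tooly [-0.046  0.999 -0.001] F [-0.1  -0.25 -0.38] w 85.11487488810486 gf 0.0 j6 [-0.25  0.33 -0.3   0.   -0.94 -1.27]
case 0.34 [492. 261.] [ 485.1 -149.    29. ]
top [ 476.2 -152.6] len [np.float64(57.0), np.float64(101.0)] yaw 0.106
top [ 466.8 -282.5] len [np.float64(63.0), np.float64(109.0)] yaw 0.013
```

View pics/w7.png

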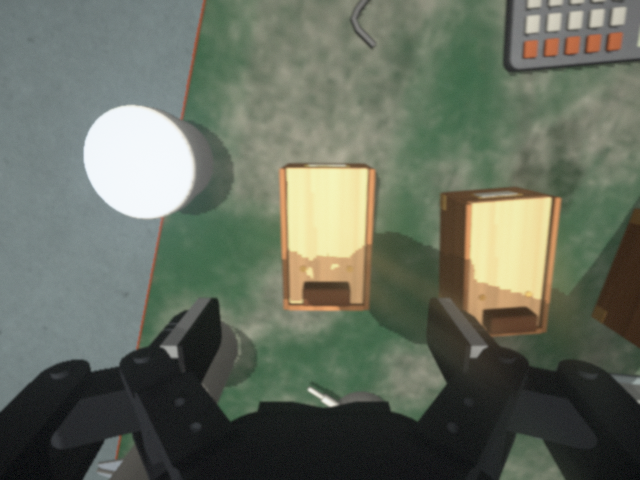

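Case 1 centred at (327,237), tub at (150,160) well clear, cup at (225,350).

Call:
arm_command(
  rows=[
    {"grip": 1, "linear": [0, 2, 50], "rot": [0, 0, 0.02]},
    {"grip": 1, "linear": [0, 2, 100], "rot": [0, 0, 0.02]},
    {"grip": 1, "linear": [0, 2, 128], "rot": [0, 0, 0.02]},
    {"grip": 0, "linear": [0, 2, 131], "rot": [0, 0, 0.02]},
    {"grip": 0, "linear": [0, 2, 131], "rot": [0, 0, 0.02]},
    {"grip": 0, "linear": [0, 2, 131], "rot": [0, 0, 0.02]},
    {"grip": 0, "linear": [0, 2, 120], "rot": [0, 0, 0.02]},
    {"grip": 0, "linear": [0, 2, 105], "rot": [0, 0, 0.02]},
    {"grip": 0, "linear": [0, 2, 105], "rot": [0, 0, 0.02]},
    {"grip": 0, "linear": [0, 2, 105], "rot": [0, 0, 0.02]},
  ],
)

```text
clock: 17.18
position: [468.8, -280.6, 45.6]
ee_rot: [-0.014, 1.0, 0.0, 0.0]
contact_force: [-0.3, 0.3, -8.3]
gripper_width: 63.4
grasp_force: 69.0
```

```bash
python3 -c "
from h import *
for i in range(4): st();cam('scene')" | grep -o 'F.*w'
```

```text
F [-0.28  0.32 -8.29] w
F [ 0.58 -0.15 -7.97] w
F [ 0.65 -0.24 -7.32] w
F [-0.56 -0.44 -7.29] w
```

Case 1 is the heavy one (~7.7 N). Set it down and rotate.

Call:
arm_command(
  rows=[
    {"grip": 0, "linear": [0, 0, 15], "rot": [0, 0, 0]},
    {"grip": 0, "linear": [0, 0, 24], "rot": [0, 0, 0]},
    {"grip": 0, "linear": [0, 0, 26], "rot": [0, 0, 0]},
    {"grip": 1, "linear": [0, 0, 26], "rot": [0, 0, 0]},
    {"grip": 1, "linear": [0, 0, 26], "rot": [0, 0, 0]},
    {"grip": 1, "linear": [0, 0, -20], "rot": [0, 0, 0]},
    {"grip": 1, "linear": [0, 0, -70], "rot": [0, 0, 0]},
    {"grip": 1, "linear": [0, 0, -120], "rot": [0, 0, 0]},
    {"grip": 1, "linear": [0, 0, -130], "rot": [0, 0, -0.15]},
    {"grip": 1, "linear": [0, 0, -130], "rot": [0, 0, -0.3]},
  ],
)

```text
clock: 18.62
position: [470.3, -281.3, 178.0]
ee_rot: [-0.166, 0.986, -0.001, 0.003]
contact_force: [-0.8, 1.3, -0.7]
gripper_width: 85.3
grasp_force: 0.0
```

Call:
arm_command(
  rows=[
    {"grip": 1, "linear": [0, 0, 0], "rot": [0, 0, -0.18]},
    {"grip": 1, "linear": [0, 0, 0], "rot": [0, 0, -0.36]},
    {"grip": 1, "linear": [0, 0, 0], "rot": [0, 0, -0.54]},
    {"grip": 1, "linear": [0, 0, 0], "rot": [0, 0, -0.72]},
    {"grip": 1, "linear": [0, 0, 0], "rot": [0, 0, -0.9]},
    {"grip": 1, "linear": [0, 0, 0], "rot": [0, 0, -1.08]},
    {"grip": 1, "linear": [0, 0, 0], "rot": [0, 0, -1.26]},
    {"grip": 1, "linear": [0, 0, 0], "rot": [0, 0, -1.27]},
    {"grip": 1, "linear": [0, 0, 0], "rot": [0, 0, -1.27]},
  ],
)

```text
clock: 19.75
position: [469.2, -280.9, 175.7]
ee_rot: [0.716, -0.698, 0.0, -0.0]
contact_force: [-0.1, 0.3, 0.6]
gripper_width: 85.4
grasp_force: 0.0
```

```bash
python3 f.py w8; python3 -c "
from h import *
p=cam('wrist')
for d in models.tip_of(p,'lid_a'): print(d, at(p,d['pixel'],63))
"
```

```text
t 19.75 pos [ 469.2 -280.9  175.7] toolx [ 0.026 -1.     0.   ] tooly [-1.    -0.026 -0.001] F [-0.12  0.33  0.64] w 85.35324275800431 gf 0.0 j6 [-0.24  0.3  -0.27  0.   -1.    0.27]
[265. 200. 390. 270.] 0.48
top [ 481.  -151.8] len [np.float64(58.0), np.float64(99.0)] yaw 0.16
top [ 464.6 -279.4] len [np.float64(65.0), np.float64(101.0)] yaw 0.086Traceback (most recent call last):
  File "<string>", line 4, in <module>
    for d in models.tip_of(p,'lid_a'): print(d, at(p,d['pixel'],63))
             ~~~~~~~~~~~~~^^^^^^^^^^^
ValueError: it knows: case_a_mid, case_b_mid, case_c_mid, case_d_mid, case_e_mid, cradle_seat, dial_gauge, keeper_grip, liner, outside_micrometer, pad, white_tub
```

View pics/w8.png

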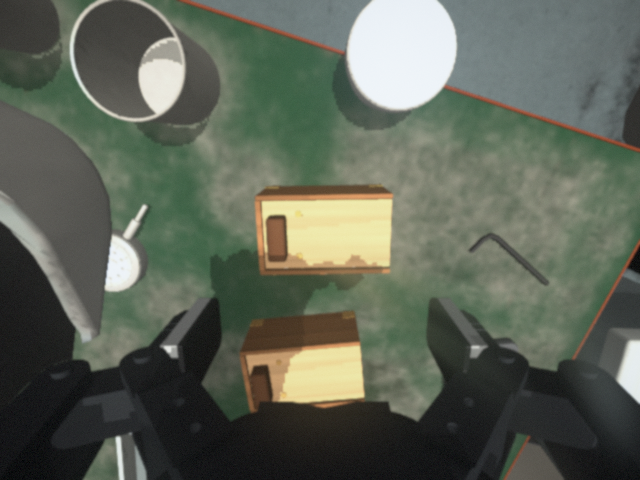

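Bar top is at (277,238), lid rectangle (258–391, 195–272).

```bash
python3 -c "
from h import *
p=cam('wrist')
print(at(p,(277,238),71),[at(p,x,58) for x in [(259,197),(391,193),(391,271),(262,272)]])
go([505,-279,110],-np.pi/2+.03)"
```

```text
[ 502.8 -281.5   71. ] [array([ 517.8, -309.5,   58. ]), array([ 418.7, -315.3,   58. ]), array([ 413.6, -253. ,   58. ]), array([ 516.8, -249.3,   58. ])]
lin [ -0.8 -36.   65.3] rz -0.003
```

Call:
arm_command(
  rows=[
    {"grip": 0.7, "linear": [0, -34, 40], "rot": [0, 0, 0]},
    {"grip": 0.5, "linear": [0, -34, 80], "rot": [0, 0, 0]},
    {"grip": 0.5, "linear": [0, -34, 109], "rot": [0, 0, 0]},
    {"grip": 0.5, "linear": [0, -34, 113], "rot": [0, 0, 0]},
    {"grip": 0, "linear": [0, -34, 113], "rot": [0, 0, 0]},
    {"grip": 0, "linear": [0, -34, 113], "rot": [0, 0, 0]},
    {"grip": 0, "linear": [0, -34, 113], "rot": [0, 0, 0]},
  ],
)

```text
clock: 20.88
position: [504.1, -280.2, 64.0]
ee_rot: [0.717, -0.697, 0.002, -0.001]
contact_force: [1.1, -0.7, 2.9]
gripper_width: 11.5
grasp_force: 60.7
```

Call:
arm_command(
  rows=[
    {"grip": 0, "linear": [0, 20, 0], "rot": [0, 0, 0]},
    {"grip": 0, "linear": [0, 45, 0], "rot": [0, 0, 0]},
    {"grip": 0, "linear": [0, 70, 0], "rot": [0, 0, 0]},
    {"grip": 0, "linear": [0, 85, 0], "rot": [0, 0, 0]},
    {"grip": 0, "linear": [0, 91, 0], "rot": [0, 0, 0]},
    {"grip": 0, "linear": [0, 92, 0], "rot": [0, 0, 0]},
    {"grip": 0, "linear": [0, 92, 0], "rot": [0, 0, 0]},
  ],
)

```text
clock: 21.75
position: [413.1, -283.4, 63.9]
ee_rot: [0.717, -0.697, 0.002, -0.001]
contact_force: [-0.5, -3.5, 8.1]
gripper_width: 11.8
grasp_force: 61.3
```

Call:
arm_command(
  rows=[
    {"grip": 0.4, "linear": [0, 0, 0], "rot": [0, 0, 0]},
    {"grip": 0.5, "linear": [0, 0, 0], "rot": [0, 0, 0]},
    {"grip": 0.5, "linear": [0, 0, -50], "rot": [0, 0, 0]},
    {"grip": 1, "linear": [0, -20, -100], "rot": [0, 0, 0]},
    {"grip": 1, "linear": [0, -57, -105], "rot": [0, 0, 0]},
    {"grip": 1, "linear": [0, -57, -105], "rot": [0, 0, 0]},
  ],
)

```text
clock: 22.5
position: [469.8, -280.3, 167.4]
ee_rot: [0.717, -0.697, 0.0, -0.0]
contact_force: [-1.2, -0.9, -0.5]
gripper_width: 85.5
grasp_force: 0.0
```

```bash
python3 e.py w9;python3 f.py w9
```

```text
t 22.5 pos [ 469.8 -280.3  167.4] toolx [ 0.029 -1.    -0.   ] tooly [-1.    -0.029 -0.001] F [-1.17 -0.89 -0.45] w 85.47451833945075 gf 0.0 j6 [-0.24  0.31 -0.28 -0.   -0.98  0.27]
cradle_seat 0.63 [154. 467.] [648.9   1.8   9. ]
t 22.75 pos [ 466.7 -280.5  166.4] toolx [ 0.028 -1.    -0.001] tooly [-1.    -0.028  0.002] F [ 0.75 -0.21  0.07] w 85.45078909602542 gf 0.0 j6 [-0.24  0.31 -0.28 -0.   -0.98  0.27]
top [ 481.  -152.6] len [np.float64(56.0), np.float64(99.0)] yaw 0.159
top [ 378.2 -282.2] len [np.float64(65.0), np.float64(110.0)] yaw -0.013
```

View pics/w9.png

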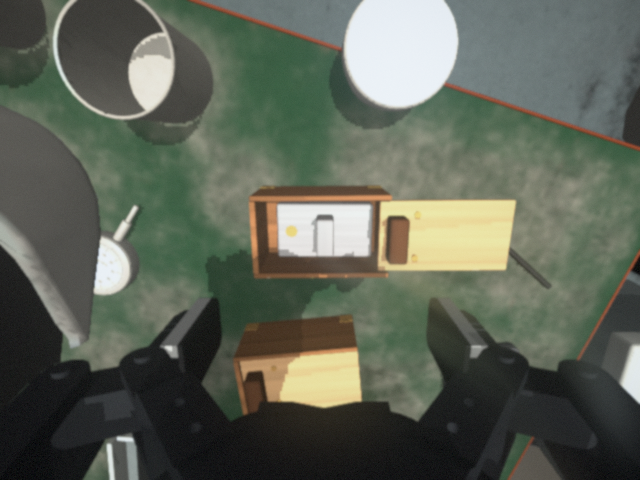

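Case 1 open with lid out right (379–515); weight inside, block (278–371, 203–257), grip top around (325,238).

```bash
python3 -c "
from h import *
p=cam('wrist');save(p,'w10')
im=p['frame'][180:290,240:400];cv2.imwrite('pics/w10c.png',cv2.cvtColor(cv2.resize(im,None,fx=5,fy=5,interpolation=2),cv2.COLOR_RGB2BGR))
print(at(p,(325.5,238),49),at(p,(324,230),25),[at(p,x,25) for x in [(278,203),(371,203),(278,257),(371,257)]])
go([469,-281,100])"
```

```text
[ 464.9 -278.7   49. ] [ 466. -279.   25.] [array([ 504.8, -301. ,   25. ]), array([ 427.8, -303.1,   25. ]), array([ 505.1, -253.8,   25. ]), array([ 424.7, -256.1,   25. ])]
lin [ 0.3 -1.5 67.1] rz 0
```

View pics/w10c.png

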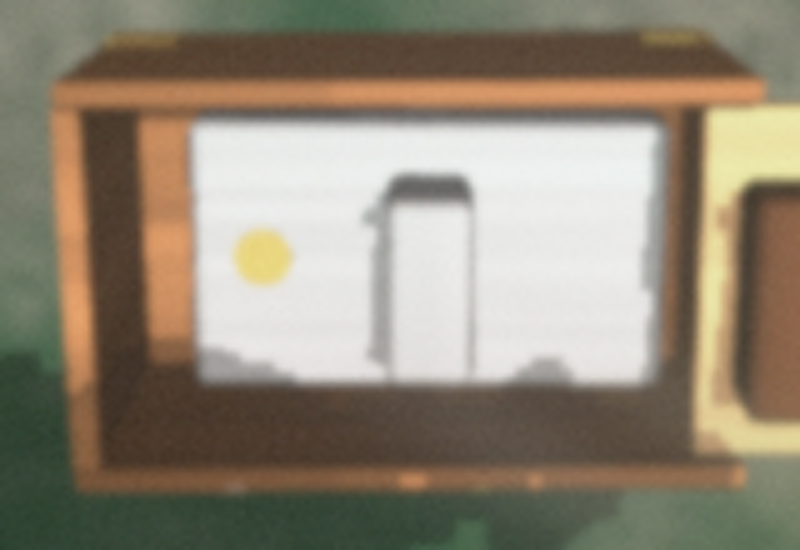

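Call:
arm_command(
  rows=[
    {"grip": 0.47, "linear": [-2, 3, 30], "rot": [0, 0, 0]},
    {"grip": 0.47, "linear": [-2, 3, 60], "rot": [0, 0, 0]},
    {"grip": 0.47, "linear": [-2, 3, 80], "rot": [0, 0, 0]},
    {"grip": 0.47, "linear": [-2, 3, 100], "rot": [0, 0, 0]},
    {"grip": 0.47, "linear": [-2, 3, 120], "rot": [0, 0, 0]},
    {"grip": 0.47, "linear": [-2, 3, 130], "rot": [0, 0, 0]},
    {"grip": 0.47, "linear": [-2, 3, 130], "rot": [0, 0, 0]},
  ],
)

```text
clock: 23.82
position: [464.6, -278.8, 36.9]
ee_rot: [0.717, -0.697, -0.001, 0.0]
contact_force: [0.5, 0.6, 0.6]
gripper_width: 39.7
grasp_force: 0.0
```

Call:
arm_command(
  rows=[
    {"grip": 0.3, "linear": [0, 0, 4], "rot": [0, 0, 0]},
    {"grip": 0, "linear": [0, 0, 7], "rot": [0, 0, 0]},
    {"grip": 0, "linear": [0, 0, 7], "rot": [0, 0, 0]},
    {"grip": 0, "linear": [0, 0, 7], "rot": [0, 0, 0]},
    {"grip": 0, "linear": [0, 0, 7], "rot": [0, 0, 0]},
    {"grip": 0, "linear": [0, 0, -5], "rot": [0, 0, 0]},
    {"grip": 0, "linear": [0, 0, -15], "rot": [0, 0, 0]},
    {"grip": 0, "linear": [0, 0, -25], "rot": [0, 0, 0]},
    {"grip": 0, "linear": [0, 0, -25], "rot": [0, 0, 0]},
  ],
)

```text
clock: 24.95
position: [465.2, -278.9, 63.0]
ee_rot: [0.717, -0.697, 0.0, -0.0]
contact_force: [-1.1, 0.6, -6.4]
gripper_width: 12.2
grasp_force: 59.1
```

```bash
python3 -c "
from h import *
for i in range(3): st();cam('scene')"
```

```text
t 24.95 pos [ 465.2 -278.9   63. ] toolx [ 0.028 -1.     0.   ] tooly [-1.    -0.028 -0.001] F [-1.05  0.6  -6.45] w 12.205990013959278 gf 59.133524894714355 j6 [-0.24  0.43 -0.41 -0.   -0.73  0.27]
t 25.0 pos [ 464.8 -278.7   62.4] toolx [ 0.028 -1.    -0.   ] tooly [-1.    -0.028 -0.   ] F [-0.21  0.38 -7.03] w 12.433237634119571 gf 59.11841154098511 j6 [-0.24  0.43 -0.41 -0.   -0.73  0.27]
t 25.05 pos [ 464.6 -278.7   62. ] toolx [ 0.028 -1.    -0.   ] tooly [-1.    -0.028  0.001] F [ 0.41 -0.02 -7.21] w 12.660237269115685 gf 59.12002444267273 j6 [-0.24  0.43 -0.41 -0.   -0.73  0.27]
```

```bash
python3 -c "
from h import *
p=cam('wrist');a=p['frame'];q=cam('side');b=q['frame'];u=pix(q,[465,-280,50]);u=[int(x) for x in u];print(u)
b=cv2.resize(b[u[1]-60:u[1]+60,u[0]-80:u[0]+80],(640,480))
cv2.imwrite('pics/w11.png',cv2.cvtColor(cv2.resize(np.hstack([a,b]),(800,300)),cv2.COLOR_RGB2BGR))"
```

```text
[288, 319]
```

View pics/w11.png

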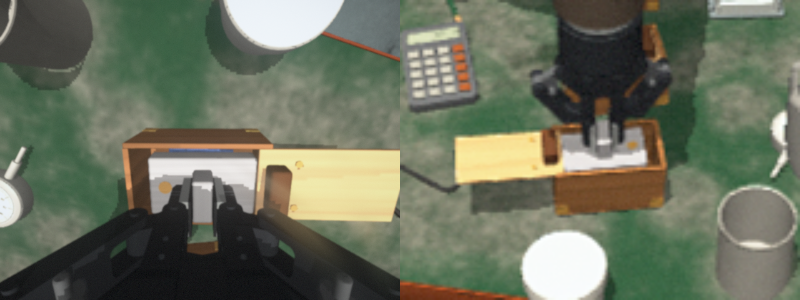

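Case stays on the bench, weight hangs level in the grip. Carry it.

Call:
arm_command(
  rows=[
    {"grip": 0, "linear": [0, 0, -45], "rot": [0, 0, 0]},
    {"grip": 0, "linear": [0, 0, -90], "rot": [0, 0, 0]},
    {"grip": 0, "linear": [0, 0, -108], "rot": [0, 0, 0.1]},
    {"grip": 0, "linear": [-30, -20, -108], "rot": [0, 0, 0.25]},
    {"grip": 0, "linear": [-70, -40, -108], "rot": [0, 0, 0.42]},
    {"grip": 0, "linear": [-110, -70, -108], "rot": [0, 0, 0.6]},
    {"grip": 0, "linear": [-150, -100, -108], "rot": [0, 0, 0.78]},
    {"grip": 0, "linear": [-190, -120, -108], "rot": [0, 0, 0.96]},
    {"grip": 0, "linear": [-230, -150, -108], "rot": [0, 0, 1.14]},
    {"grip": 0, "linear": [-274, -183, -108], "rot": [0, 0, 1.32]},
  ],
)

```text
clock: 26.45
position: [640.5, 1.3, 169.9]
ee_rot: [-0.136, 0.991, -0.0, -0.001]
contact_force: [1.9, -0.4, -6.0]
gripper_width: 12.4
grasp_force: 61.2
```

Call:
arm_command(
  rows=[
    {"grip": 0, "linear": [0, 0, 0], "rot": [0, 0, 0.17]},
    {"grip": 0, "linear": [0, 0, 0], "rot": [0, 0, 0.34]},
    {"grip": 0, "linear": [0, 0, 0], "rot": [0, 0, 0.34]},
    {"grip": 0, "linear": [0, 0, 0], "rot": [0, 0, 0.34]},
  ],
)

```text
clock: 26.95
position: [640.0, 0.0, 170.0]
ee_rot: [0.03, 1.0, -0.0, -0.0]
contact_force: [-0.8, 0.4, -4.6]
gripper_width: 12.5
grasp_force: 61.2
```

```bash
python3 e.py w12; python3 -c "
from h import *
q=cam('side');save(q,'s12')
for n in ['scene','side']:
  q=cam(n)
  for d in models.tip_of(q,'keeper_grip')[:1]+models.tip_of(q,'cradle_seat')[:1]: print(n,d)
"
```

```text
t 26.95 pos [640.   0. 170.] toolx [-0.998  0.059  0.001] tooly [ 0.059  0.998 -0.   ] F [-0.76  0.44 -4.58] w 12.462455126703478 gf 61.178959608078 j6 [ 0.25  0.46 -0.04 -0.   -1.08 -1.88]
keeper_grip 0.88 [478. 243.] [655.1 122.5  46. ]
cradle_seat 0.5 [325. 226.] [6.425e+02 1.000e-01 9.000e+00]
liner_a 0.31 [325. 226.] [6.453e+02 1.000e-01 0.000e+00]
scene {'pixel': [237.7, 248.7], 'score': 0.59}
side {'pixel': [277.8, 189.3], 'score': 0.71}
side {'pixel': [346.6, 248.5], 'score': 0.82}
```

View pics/w12.png

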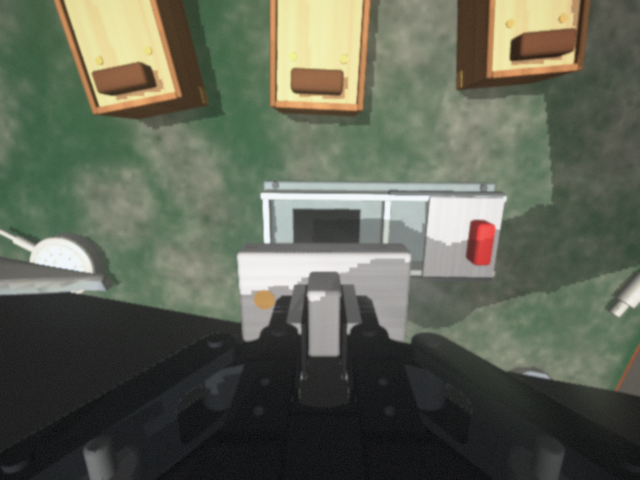

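```bash
python3 -c "
from h import *
p=cam('wrist')
print('pad corners',at(p,(293,209),9),at(p,(361,209),9))
print('walltop near outer/inner',at(p,(320,193),31),at(p,(320,200),31))
print('endwalls z22',at(p,(270,225),22),at(p,(386,220),22), at(p,(390,220),22))
print('keeper L',at(p,(427,196),36),at(p,(425,277),36),at(p,(505,196),36),at(p,(494,277),36))
print('weight z',at(p,(238,252),164),at(p,(410,248),164))
go([648,0,100])"
```

```text
pad corners [626.2 -27.2   9. ] [629.8  33.1   9. ]
walltop near outer/inner [610.3  -1.9  31. ] [616.   -2.2  31. ]
endwalls z22 [636.5 -46.8  22. ] [638.1  53.   22. ] [638.3  56.4  22. ]
keeper L [617.1  83.6  36. ] [686.8  83.4  36. ] [620.9 145.9  36. ] [690.3 142.3  36. ]
weight z [615.6 -37.9 164. ] [618.4  39.8 164. ]
lin [-7.8  0.3 70.3] rz 0
```

Call:
arm_command(
  rows=[
    {"grip": 0, "linear": [-6, 2, 40], "rot": [0, 0, 0]},
    {"grip": 0, "linear": [-6, 2, 80], "rot": [0, 0, 0]},
    {"grip": 0, "linear": [-6, 2, 105], "rot": [0, 0, 0]},
    {"grip": 0, "linear": [-6, 2, 120], "rot": [0, 0, 0]},
    {"grip": 0, "linear": [-6, 2, 130], "rot": [0, 0, 0]},
    {"grip": 0, "linear": [-6, 2, 134], "rot": [0, 0, 0]},
    {"grip": 0, "linear": [-6, 2, 134], "rot": [0, 0, 0]},
  ],
)

```text
clock: 28.48
position: [646.8, 1.9, 36.9]
ee_rot: [0.03, 1.0, 0.0, 0.001]
contact_force: [-0.4, -0.0, -4.5]
gripper_width: 12.2
grasp_force: 61.1
```

Call:
arm_command(
  rows=[
    {"grip": 0, "linear": [0, 0, 2], "rot": [0, 0, 0]},
    {"grip": 0, "linear": [0, 0, 4], "rot": [0, 0, 0]},
    {"grip": 0, "linear": [0, 0, 5], "rot": [0, 0, 0]},
    {"grip": 0, "linear": [0, 0, 5], "rot": [0, 0, 0]},
  ],
)

```text
clock: 28.98
position: [646.9, 1.9, 33.9]
ee_rot: [0.03, 1.0, -0.0, 0.001]
contact_force: [-3.1, 0.3, 6.5]
gripper_width: 12.5
grasp_force: 62.6
```

Call:
arm_command(
  rows=[
    {"grip": 0.2, "linear": [0, 0, -1], "rot": [0, 0, 0]},
    {"grip": 0.4, "linear": [0, 0, -1], "rot": [0, 0, 0]},
    {"grip": 0.45, "linear": [0, 0, -5], "rot": [0, 0, 0]},
    {"grip": 0.45, "linear": [0, 0, -40], "rot": [0, 0, 0]},
    {"grip": 0.7, "linear": [0, 0, -90], "rot": [0, 0, 0]},
    {"grip": 1, "linear": [30, 40, -120], "rot": [0, 0, 0]},
    {"grip": 1, "linear": [30, 80, -120], "rot": [0, 0, 0]},
    {"grip": 1, "linear": [30, 80, -120], "rot": [0, 0, 0]},
  ],
)

```text
clock: 29.98
position: [621.6, 85.9, 152.4]
ee_rot: [0.029, 1.0, 0.0, 0.001]
contact_force: [-0.3, -0.5, 0.2]
gripper_width: 85.0
grasp_force: 0.0
```

```bash
python3 e.py w13; python3 -c "
from h import *
go([652.5,123,50])"
```

```text
t 29.975 pos [621.6  85.9 152.4] toolx [-0.998  0.058 -0.002] tooly [0.058 0.998 0.001] F [-0.29 -0.54  0.22] w 84.97812581965906 gf 0.0 j6 [ 0.39  0.45 -0.1   0.   -1.02 -2.02]
keeper_grip 0.63 [376. 276.] [653.6 123.3  46. ]
lin [-28.8  42.4 100.8] rz 0
```

View pics/w13.png

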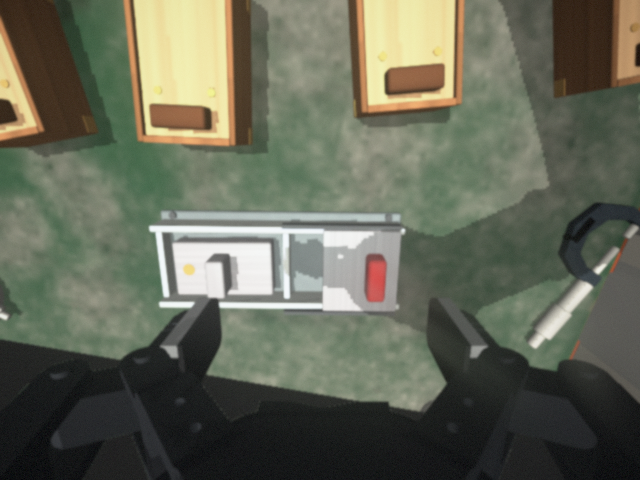

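Weight lies flat in the seat (174–272, 240–297); keeper grip at (375,277).

Call:
arm_command(
  rows=[
    {"grip": 0.6, "linear": [-25, 35, 30], "rot": [0, 0, 0]},
    {"grip": 0.45, "linear": [-30, 42, 75], "rot": [0, 0, 0]},
    {"grip": 0.4, "linear": [-30, 42, 105], "rot": [0, 0, 0]},
    {"grip": 0.4, "linear": [-30, 42, 107], "rot": [0, 0, 0]},
    {"grip": 0, "linear": [-30, 42, 107], "rot": [0, 0, 0]},
    {"grip": 0, "linear": [-30, 42, 107], "rot": [0, 0, 0]},
    {"grip": 0, "linear": [-30, 42, 107], "rot": [0, 0, 0]},
  ],
)

```text
clock: 31.1
position: [654.8, 123.4, 45.9]
ee_rot: [0.031, 1.0, 0.0, 0.002]
contact_force: [1.3, -1.8, 0.2]
gripper_width: 12.0
grasp_force: 62.2
```

Call:
arm_command(
  rows=[
    {"grip": 0, "linear": [0, -15, 0], "rot": [0, 0, 0]},
    {"grip": 0, "linear": [0, -30, 0], "rot": [0, 0, 0]},
    {"grip": 0, "linear": [0, -45, 0], "rot": [0, 0, 0]},
    {"grip": 0, "linear": [0, -54, 0], "rot": [0, 0, 0]},
    {"grip": 0, "linear": [0, -58, 0], "rot": [0, 0, 0]},
    {"grip": 0, "linear": [0, -61, 0], "rot": [0, 0, 0]},
    {"grip": 0, "linear": [0, -63, 0], "rot": [0, 0, 0]},
    {"grip": 0, "linear": [0, -63, 0], "rot": [0, 0, 0]},
  ],
)

```text
clock: 32.1
position: [650.7, 63.2, 45.9]
ee_rot: [0.031, 1.0, 0.002, 0.002]
contact_force: [-2.9, 11.4, 6.5]
gripper_width: 11.9
grasp_force: 63.0
```

Call:
arm_command(
  rows=[
    {"grip": 0, "linear": [0, 2, 0], "rot": [0, 0, 0]},
    {"grip": 0.4, "linear": [0, 2, 0], "rot": [0, 0, 0]},
    {"grip": 0.4, "linear": [0, 2, 0], "rot": [0, 0, 0]},
    {"grip": 0.4, "linear": [0, 2, -40], "rot": [0, 0, 0]},
    {"grip": 0.6, "linear": [0, 2, -90], "rot": [0, 0, 0]},
    {"grip": 1, "linear": [40, 2, -130], "rot": [0, 0, 0]},
    {"grip": 1, "linear": [40, 2, -130], "rot": [0, 0, 0]},
  ],
)

```text
clock: 32.98
position: [610.0, 64.8, 178.3]
ee_rot: [0.03, 1.0, 0.001, 0.003]
contact_force: [-0.1, 0.2, -0.2]
gripper_width: 84.2
grasp_force: 0.0
```

```bash
python3 e.py w14
```

```text
t 32.975 pos [610.   64.8 178.3] toolx [-0.998  0.061 -0.006] tooly [0.061 0.998 0.002] F [-0.06  0.18 -0.18] w 84.16087610143576 gf 0.0 j6 [ 0.37  0.4  -0.1   0.   -1.06 -2.  ]
keeper_grip 0.95 [324. 276.] [650.5  62.3  46. ]
case_a_mid 0.75 [627.  27.] [472.8 298.1  29. ]
case_a_mid 0.63 [61. 86.] [ 487.2 -132.    29. ]
case_a_mid 0.61 [ 12. 285.] [ 649.4 -222.5   29. ]
```

View pics/w14.png

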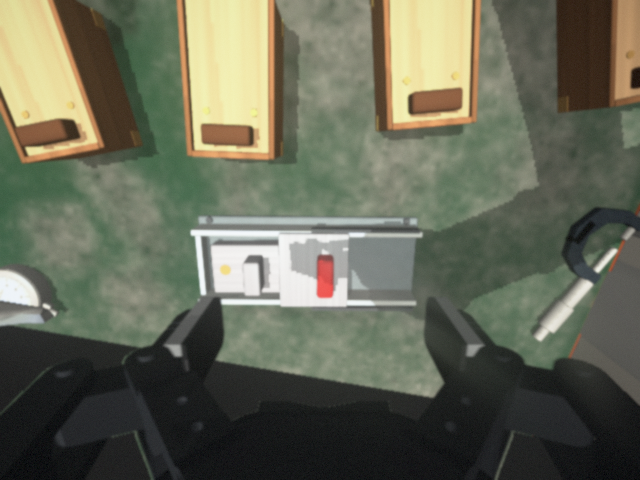

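Keeper is home over the block (280–348), weight's grip at (253,275). Now shut case 1.

Call:
arm_command(
  rows=[
    {"grip": 1, "linear": [16, -36, 0], "rot": [0, 0, -0.16]},
    {"grip": 1, "linear": [32, -71, 0], "rot": [0, 0, -0.33]},
    {"grip": 1, "linear": [48, -107, 0], "rot": [0, 0, -0.49]},
    {"grip": 1, "linear": [64, -142, 0], "rot": [0, 0, -0.66]},
    {"grip": 1, "linear": [80, -178, 0], "rot": [0, 0, -0.82]},
    {"grip": 1, "linear": [95, -214, 0], "rot": [0, 0, -0.99]},
    {"grip": 1, "linear": [111, -249, 0], "rot": [0, 0, -1.15]},
    {"grip": 1, "linear": [127, -285, 0], "rot": [0, 0, -1.32]},
    {"grip": 1, "linear": [143, -320, 0], "rot": [0, 0, -1.48]},
    {"grip": 1, "linear": [159, -356, 0], "rot": [0, 0, -1.66]},
  ],
)

```text
clock: 34.48
position: [428.8, -281.7, 172.9]
ee_rot: [0.719, -0.695, -0.001, 0.001]
contact_force: [0.0, -0.9, 0.4]
gripper_width: 85.4
grasp_force: 0.0
```

Call:
arm_command(
  rows=[
    {"grip": 1, "linear": [0, 0, 0], "rot": [0, 0, 0]},
    {"grip": 1, "linear": [0, 0, 0], "rot": [0, 0, 0]},
  ],
)

```text
clock: 34.72
position: [429.6, -280.5, 173.3]
ee_rot: [0.716, -0.698, -0.001, 0.0]
contact_force: [0.3, 0.2, 1.0]
gripper_width: 84.9
grasp_force: 0.0
```

```bash
python3 f.py w15; python3 -c "
from h import *
p=cam('wrist')
print('bar expected px',pix(p,[411.5,-283,71]))
go([412,-282.5,100],-np.pi/2+.028)"
```

```text
t 34.725 pos [ 429.6 -280.5  173.3] toolx [ 0.026 -1.    -0.001] tooly [-1.    -0.026  0.002] F [0.32 0.17 0.98] w 84.8713715230788 gf 0.0 j6 [-0.26  0.25 -0.35 -0.   -0.98  0.29]
top [ 482.3 -133.8] len [np.float64(49.0), np.float64(97.0)] yaw 0.128
bar expected px [np.float64(347.8925284455718), np.float64(237.2712267107618)]
lin [ 2.2 18.2 74.1] rz 0.001
```

View pics/w15.png

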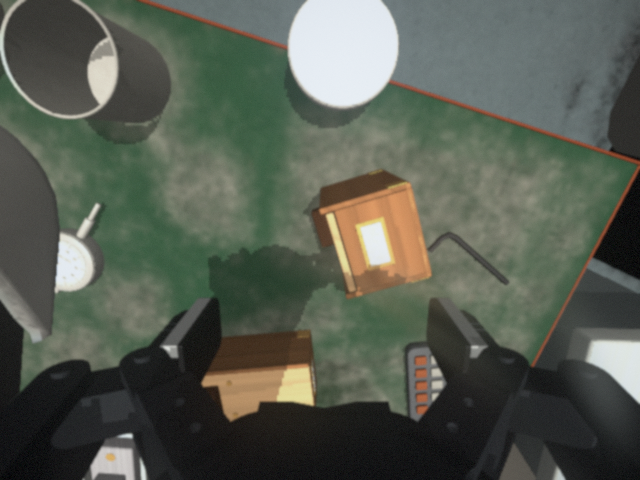

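The case has toppled: it stands on its bar end at (375,240) with its label end upward, lid side towards +x (bar low at (320,225)), and appears shut. I need to measure it and right it.

```bash
cat > g.py <<'E'
from h import *
p=cam('wrist')
im=p['frame'][160:310,290:450];cv2.imwrite('pics/w16c.png',cv2.cvtColor(cv2.resize(im,None,fx=4,fy=4,interpolation=2),cv2.COLOR_RGB2BGR))
P=[at(p,x,104) for x in [(322,212),(411,184),(431,278),(350,297)]];print(P,np.mean(P,0))
q=cam('side');u=[int(x) for x in pix(q,[440,-200,50])];print(u)
b=q['frame'][u[1]-90:u[1]+90,u[0]-100:u[0]+140];cv2.imwrite('pics/w16s.png',cv2.cvtColor(cv2.resize(b,None,fx=3,fy=3,interpolation=2),cv2.COLOR_RGB2BGR))
a=cv2.resize(im,(576,540));b=cv2.resize(b,(720,540));m=np.hstack([a,b]);cv2.imwrite('pics/w16.png',cv2.cvtColor(cv2.resize(m,(800,333),interpolation=3),cv2.COLOR_RGB2BGR))
E
python3 g.py
```

```text
[array([ 431.2, -307.9,  104. ]), array([ 377.3, -326.8,  104. ]), array([ 358.1, -265.8,  104. ]), array([ 410.8, -250.6,  104. ])] [ 394.35  -287.775  104.   ]
[276, 296]
```

View pics/w16.png

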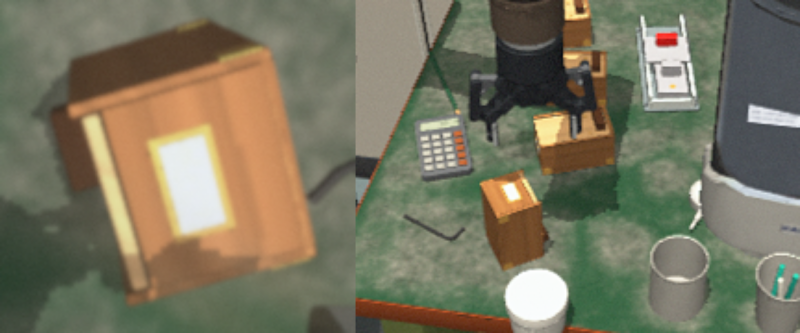

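```bash
cat >> h.py <<'E'
def go6(tcp,psi,alpha,roll=0):
    # toolx horizontal heading psi (before tilt), tilted by alpha about tool y (+ = pointing toward toolx)
    s=arm.read_state();e=R.from_quat(s["ee_rot"])
    b=np.array([[np.cos(psi),np.sin(psi),0],[np.sin(psi),-np.cos(psi),0],[0,0,-1]]) .T
    # columns toolx, tooly, toolz (down)
    X=np.array([np.cos(psi),np.sin(psi),0]);Z=np.array([0,0,-1]);Y=np.cross(Z,X)
    t=R.from_matrix(np.c_[X,Y,Z])*R.from_rotvec([0,alpha,0])
    print("lin",e.inv().apply(np.array(tcp)-s["position"]).round(1),"rot",(e.inv()*t).as_rotvec().round(3))
E
python3 -c "
from h import *
go6([473,-262,160],np.pi+.32,0);go6([473,-262,130],np.pi+.32,.873)"
```

```text
lin [-16.6 -43.4  14.3] rot [0.   0.   1.28]
lin [-16.6 -43.4  44.3] rot [-0.556  0.748  1.193]
```

Call:
arm_command(
  rows=[
    {"grip": 1, "linear": [-8, -20, 0], "rot": [0, 0, 0.18]},
    {"grip": 1, "linear": [-17, -43, 0], "rot": [0, 0, 0.36]},
    {"grip": 1, "linear": [-17, -43, 0], "rot": [0, 0, 0.54]},
    {"grip": 1, "linear": [-17, -43, 0], "rot": [0, 0, 0.72]},
    {"grip": 1, "linear": [-17, -43, 0], "rot": [0, 0, 0.9]},
    {"grip": 1, "linear": [-17, -43, 0], "rot": [0, 0, 1.08]},
    {"grip": 1, "linear": [-17, -43, 0], "rot": [0, 0, 1.26]},
    {"grip": 1, "linear": [-17, -43, 0], "rot": [0, 0, 1.28]},
    {"grip": 1, "linear": [-17, -43, 0], "rot": [0, 0, 1.28]},
  ],
)

```text
clock: 36.15
position: [472.3, -262.0, 174.3]
ee_rot: [-0.16, 0.987, 0.0, 0.0]
contact_force: [-0.8, 0.3, -0.6]
gripper_width: 85.6
grasp_force: 0.0
```

Call:
arm_command(
  rows=[
    {"grip": 1, "linear": [0, 0, 0], "rot": [0, 0.17, 0]},
    {"grip": 1, "linear": [0, 0, 0], "rot": [0, 0.34, 0]},
    {"grip": 1, "linear": [0, 0, 10], "rot": [0, 0.51, 0]},
    {"grip": 1, "linear": [0, 0, 20], "rot": [0, 0.68, 0]},
    {"grip": 1, "linear": [0, 0, 30], "rot": [0, 0.84, 0]},
    {"grip": 1, "linear": [0, 0, 40], "rot": [0, 0.873, 0]},
    {"grip": 1, "linear": [0, 0, 40], "rot": [0, 0.873, 0]},
    {"grip": 1, "linear": [0, 0, 40], "rot": [0, 0.873, 0]},
  ],
)

```text
clock: 37.15
position: [472.3, -262.6, 135.7]
ee_rot: [-0.144, 0.895, -0.067, -0.416]
contact_force: [0.8, -0.4, 0.8]
gripper_width: 85.3
grasp_force: 0.0
```

```bash
cat > k.py <<'E'
from h import *
st();p=cam('wrist');save(p,'w17')
# label (white) and wood blob
f=p['frame'];h=cv2.cvtColor(f,cv2.COLOR_RGB2HSV)
print('proj corners exp',[np.round(pix(p,X)) for X in [[431,-308,104],[377,-327,104],[358,-266,104],[411,-251,104],[431,-308,0],[411,-251,0]]])
m=((h[...,0]>5)&(h[...,0]<32)&(h[...,1]>90)&(h[...,2]>60)).astype(np.uint8);m=cv2.morphologyEx(m,cv2.MORPH_OPEN,np.ones((5,5)))
for c in cv2.findContours(m,0,2)[0]:
    if cv2.contourArea(c)>2000: print(cv2.contourArea(c),cv2.boundingRect(c),cv2.approxPolyDP(c,8,True)[:,0].tolist())
print([d for d in models.spot_in(p,'case_a_mid')])
go6([386,-290.5,50],np.pi+.32,.873)
E
python3 k.py
```

```text
t 37.15 pos [ 472.3 -262.6  135.7] toolx [-0.613 -0.201  0.764] tooly [-0.313  0.95  -0.001] F [ 0.85 -0.38  0.84] w 85.3392489580752 gf 0.0 j6 [-0.05  0.7  -0.07  0.28 -1.63 -1.31]
proj corners exp [array([275., 246.]), array([280., 177.]), array([371., 178.]), array([374., 244.]), array([289., 311.]), array([360., 310.])]
12712.0 (271, 176, 104, 142) [[279, 176], [271, 247], [287, 310], [359, 310], [374, 246], [368, 178]]
[{'rect': [497.6, 364.0, 566.3, 479.5], 'score': 0.51}]
lin [ -7.2   0.7 124.7] rot [ 0.     0.004 -0.002]
```

Call:
arm_command(
  rows=[
    {"grip": 1, "linear": [-7, 1, 40], "rot": [0, 0, 0]},
    {"grip": 1, "linear": [-7, 1, 80], "rot": [0, 0, 0]},
    {"grip": 1, "linear": [-7, 1, 105], "rot": [0, 0, 0]},
    {"grip": 1, "linear": [-7, 1, 120], "rot": [0, 0, 0]},
    {"grip": 1, "linear": [-7, 1, 125], "rot": [0, 0, 0]},
    {"grip": 1, "linear": [-7, 1, 125], "rot": [0, 0, 0]},
  ],
)

```text
clock: 38.0
position: [385.9, -290.1, 49.1]
ee_rot: [-0.144, 0.895, -0.067, -0.417]
contact_force: [0.1, 0.3, 0.6]
gripper_width: 85.4
grasp_force: 0.0
```

Call:
arm_command(
  rows=[
    {"grip": 0, "linear": [0, 0, 0], "rot": [0, 0, 0]},
    {"grip": 0, "linear": [0, 0, 0], "rot": [0, 0, 0]},
    {"grip": 0, "linear": [0, 0, 0], "rot": [0, 0, 0]},
    {"grip": 0, "linear": [0, 0, 0], "rot": [0, 0, 0]},
  ],
)

```text
clock: 38.5
position: [386.6, -290.2, 49.3]
ee_rot: [-0.144, 0.895, -0.068, -0.417]
contact_force: [3.3, -0.9, 5.5]
gripper_width: 63.7
grasp_force: 63.7
```

```bash
python3 -c "
from h import *
st();go6([450,-270,150],np.pi+.32,.873);go6([450,-270,150],np.pi+.32,0);go6([450,-270,120],np.pi+.32,-.40)"
```

```text
t 38.5 pos [ 386.6 -290.2   49.3] toolx [-0.611 -0.202  0.765] tooly [-0.315  0.949 -0.002] F [ 3.26 -0.95  5.51] w 63.68868206466605 gf 63.72511267662048 j6 [-0.11  0.72 -0.34  0.33 -1.34 -1.36]
lin [  34.2   -0.9 -115.7] rot [-0.001  0.002 -0.001]
lin [  34.2   -0.9 -115.7] rot [-0.002 -0.871 -0.   ]
lin [ 11.2  -0.9 -96.4] rot [-0.002 -1.271  0.   ]
```

Call:
arm_command(
  rows=[
    {"grip": 0, "linear": [15, 0, -15], "rot": [0, 0, 0]},
    {"grip": 0, "linear": [30, 0, -40], "rot": [0, 0, 0]},
    {"grip": 0, "linear": [34, -1, -80], "rot": [0, 0, 0]},
    {"grip": 0, "linear": [34, -1, -116], "rot": [0, -0.1, 0]},
    {"grip": 0, "linear": [34, -1, -116], "rot": [0, -0.28, 0]},
    {"grip": 0, "linear": [34, -1, -116], "rot": [0, -0.46, 0]},
    {"grip": 0, "linear": [34, -1, -116], "rot": [0, -0.64, 0]},
    {"grip": 0, "linear": [34, -1, -116], "rot": [0, -0.82, 0]},
    {"grip": 0, "linear": [34, -1, -116], "rot": [0, -0.872, 0]},
    {"grip": 0, "linear": [34, -1, -116], "rot": [0, -0.872, 0]},
  ],
)

```text
clock: 39.75
position: [447.4, -269.6, 148.6]
ee_rot: [-0.158, 0.988, 0.001, -0.001]
contact_force: [-1.0, -0.1, -1.9]
gripper_width: 63.4
grasp_force: 63.1
```

```bash
python3 -c "
from h import *
st();go6([460,-278,130],np.pi+.1,-.35);go6([470,-282,130],np.pi+.1,-.45)"
```

```text
t 39.75 pos [ 447.4 -269.6  148.6] toolx [-0.95  -0.311  0.002] tooly [-0.311  0.95   0.002] F [-0.97 -0.08 -1.89] w 63.379679918177416 gf 63.107736110687256 j6 [-0.23  0.29 -0.36 -0.   -0.92 -1.02]
lin [ -9.5 -11.9  18.6] rot [ 0.04  -0.351  0.214]
lin [-17.7 -18.8  18.6] rot [ 0.05  -0.45   0.212]
```

Call:
arm_command(
  rows=[
    {"grip": 0, "linear": [-10, 0, 0], "rot": [0, -0.17, 0]},
    {"grip": 0, "linear": [-20, 0, 10], "rot": [0, -0.34, 0]},
    {"grip": 0, "linear": [-20, 0, 20], "rot": [0, -0.45, 0]},
    {"grip": 0, "linear": [-20, 0, 30], "rot": [0, -0.55, 0]},
    {"grip": 0, "linear": [-20, 0, 40], "rot": [0, -0.65, 0]},
    {"grip": 0, "linear": [-20, 0, 40], "rot": [0, -0.65, 0]},
    {"grip": 0, "linear": [-20, 0, 40], "rot": [0, -0.65, 0]},
  ],
)

```text
clock: 40.62
position: [468.2, -263.8, 108.9]
ee_rot: [-0.151, 0.936, 0.051, 0.314]
contact_force: [0.2, 0.9, -1.9]
gripper_width: 63.4
grasp_force: 63.0
```

```bash
python3 -c "
from h import *
st();go6([466,-264,60],np.pi+.32,-.65)"
```

```text
t 40.625 pos [ 468.2 -263.8  108.9] toolx [-0.758 -0.251 -0.602] tooly [-0.314  0.949  0.   ] F [ 0.17  0.86 -1.89] w 63.3501587051066 gf 63.03069233894348 j6 [-0.58  0.3  -0.36 -0.86 -0.67 -0.04]
lin [31.2  0.5 37.7] rot [ 0.    -0.003 -0.001]
```

Call:
arm_command(
  rows=[
    {"grip": 0, "linear": [12, 0, 16], "rot": [0, -0.05, 0]},
    {"grip": 0, "linear": [24, 0, 32], "rot": [0, -0.05, 0]},
    {"grip": 0, "linear": [36, 0, 48], "rot": [0, -0.05, 0]},
    {"grip": 0, "linear": [46, 0, 60], "rot": [0, -0.05, 0]},
    {"grip": 0, "linear": [49, 0, 65], "rot": [0, -0.05, 0]},
    {"grip": 0, "linear": [49, 0, 65], "rot": [0, -0.05, 0]},
  ],
)

```text
clock: 41.38
position: [468.9, -263.2, 27.9]
ee_rot: [-0.15, 0.928, 0.054, 0.338]
contact_force: [0.2, -0.1, -2.4]
gripper_width: 63.5
grasp_force: 63.1
```

Call:
arm_command(
  rows=[
    {"grip": 0, "linear": [1.3, 0, 1.5], "rot": [0, 0, 0]},
    {"grip": 0, "linear": [2.6, 0, 3], "rot": [0, 0, 0]},
    {"grip": 0, "linear": [3.9, 0, 4.6], "rot": [0, 0, 0]},
    {"grip": 0, "linear": [4.5, 0, 5.4], "rot": [0, 0, 0]},
    {"grip": 0, "linear": [4.5, 0, 5.4], "rot": [0, 0, 0]},
  ],
)

```text
clock: 42.0
position: [469.7, -263.6, 24.3]
ee_rot: [-0.15, 0.927, 0.054, 0.341]
contact_force: [-4.4, 2.1, 17.1]
gripper_width: 63.4
grasp_force: 60.3
```

Call:
arm_command(
  rows=[
    {"grip": 0, "linear": [-1.3, 0, -1.5], "rot": [0, 0, 0]},
    {"grip": 1, "linear": [-1.3, 0, -1.5], "rot": [0, 0, 0]},
    {"grip": 1, "linear": [-1.3, 0, -1.5], "rot": [0, 0, 0]},
    {"grip": 1, "linear": [-1.3, 0, -1.5], "rot": [0, 0, 0]},
    {"grip": 1, "linear": [0, 0, -40], "rot": [0, 0, 0]},
    {"grip": 1, "linear": [0, 0, -80], "rot": [0, 0, 0]},
    {"grip": 1, "linear": [0, 0, -130], "rot": [0, 0, 0]},
  ],
)

```text
clock: 42.88
position: [388.0, -289.6, 120.4]
ee_rot: [-0.149, 0.928, 0.055, 0.337]
contact_force: [0.9, -0.3, -1.1]
gripper_width: 85.6
grasp_force: 0.0
```

Call:
arm_command(
  rows=[
    {"grip": 1, "linear": [0, 0, 0], "rot": [0, 0.17, 0]},
    {"grip": 1, "linear": [0, 0, 0], "rot": [0, 0.34, 0]},
    {"grip": 1, "linear": [-30, 0, 0], "rot": [0, 0.51, 0]},
    {"grip": 1, "linear": [-60, 0, 0], "rot": [0, 0.68, 0]},
    {"grip": 1, "linear": [-60, 0, -20], "rot": [0, 0.7, 0]},
    {"grip": 1, "linear": [-60, 0, -20], "rot": [0, 0.7, 0]},
    {"grip": 1, "linear": [-60, 0, -20], "rot": [0, 0.7, 0]},
  ],
)

```text
clock: 43.75
position: [419.3, -279.1, 173.1]
ee_rot: [-0.158, 0.987, 0.001, -0.001]
contact_force: [-0.4, -0.4, 0.4]
gripper_width: 85.4
grasp_force: 0.0
```

```bash
cat > l.py <<'E'
from h import *
import sys
st();p=cam('wrist');save(p,sys.argv[1]);f=p['frame'];h=cv2.cvtColor(f,cv2.COLOR_RGB2HSV)
wood=((h[...,0]>5)&(h[...,0]<32)&(h[...,1]>70)&(h[...,2]>50)).astype(np.uint8);wood=cv2.morphologyEx(wood,cv2.MORPH_OPEN,np.ones((5,5)))
lid=((h[...,0]>14)&(h[...,0]<32)&(h[...,1]>60)&(h[...,2]>120)).astype(np.uint8)
for n,m in (("wood",wood),("lid",lid)):
  for c in cv2.findContours(m,0,2)[0]:
    if cv2.contourArea(c)>2000:
        q=cv2.approxPolyDP(c,6,True)[:,0];print(n,cv2.contourArea(c),q.tolist(),[at(p,x,58)[:2].round().tolist() for x in cv2.boxPoints(cv2.minAreaRect(c))])
E
python3 l.py w18
```

```text
t 43.75 pos [ 419.3 -279.1  173.1] toolx [-0.95  -0.312  0.001] tooly [-0.312  0.95   0.002] F [-0.42 -0.4   0.43] w 85.44659730923904 gf 0.0 j6 [-0.27  0.23 -0.37 -0.   -0.97 -0.99]
wood 3421.0 [[531, 361], [552, 370], [563, 359], [589, 362], [639, 402], [639, 361], [564, 321]] [[473.0, -75.0], [426.0, -84.0], [428.0, 22.0], [477.0, 36.0]]
wood 5755.0 [[489, 287], [427, 277], [401, 363], [414, 405], [429, 408], [446, 386], [427, 343], [431, 297], [449, 297], [487, 342], [509, 349], [521, 314]] [[542.0, -177.0], [418.0, -192.0], [417.0, -106.0], [545.0, -80.0]]
wood 10399.0 [[288, 216], [280, 230], [284, 348], [357, 349], [365, 293], [358, 218], [311, 225], [308, 215]] [[414.0, -316.0], [394.0, -255.0], [503.0, -215.0], [526.0, -283.0]]
lid 7595.5 [[286, 227], [289, 344], [300, 344], [303, 325], [340, 325], [343, 343], [353, 343], [364, 231], [359, 272], [357, 227], [307, 219], [336, 219]] [[415.0, -312.0], [397.0, -255.0], [498.0, -218.0], [519.0, -281.0]]
```

```bash
python3 -c "
from h import *
p=cam('wrist');f=p['frame']
print(f[315:356:2,321].tolist())
print(f[205:235:2,330].tolist())
u=np.array([.95,.312,0])
for px,z in [((321,325),71),((321,348),58),((321,218),58)]: print(px,at(p,px,z), at(p,px,z)@u)
print(at(p,(303,335),71),at(p,(341,335),71))
"
```

```text
[[249, 244, 189], [249, 244, 188], [249, 245, 191], [249, 244, 189], [249, 244, 189], [195, 181, 127], [82, 65, 45], [76, 58, 40], [76, 57, 40], [99, 71, 50], [139, 95, 66], [153, 104, 73], [154, 103, 72], [152, 104, 72], [152, 104, 73], [145, 100, 71], [153, 105, 73], [198, 144, 97], [117, 123, 89], [84, 114, 85], [84, 115, 85]]
[[154, 157, 136], [159, 161, 140], [169, 169, 148], [176, 175, 153], [180, 179, 158], [148, 139, 118], [110, 87, 63], [118, 101, 81], [151, 146, 131], [190, 185, 168], [161, 141, 106], [136, 105, 73], [199, 169, 119], [247, 242, 184], [249, 246, 191]]
(321, 325) [ 485.2 -260.2   71. ] 379.75759999999997
(321, 348) [ 513.  -251.2   58. ] 408.9756
(321, 218) [ 405.9 -286.2   58. ] 296.31059999999997
[ 498.1 -271.1   71. ] [ 488.7 -242.3   71. ]
```

Call:
arm_command(
  rows=[
    {"grip": 0, "linear": [-20, -1, 30], "rot": [0, 0, 0]},
    {"grip": 0, "linear": [-38, -2, 60], "rot": [0, 0, 0]},
    {"grip": 0, "linear": [-38, -2, 90], "rot": [0, 0, 0]},
    {"grip": 0, "linear": [-38, -2, 108], "rot": [0, 0, 0]},
    {"grip": 0, "linear": [-38, -2, 109], "rot": [0, 0, 0]},
    {"grip": 0, "linear": [-50, -2, 109], "rot": [0, 0, 0]},
    {"grip": 0, "linear": [-60, -2, 109], "rot": [0, 0, 0]},
    {"grip": 0, "linear": [-65, -2, 109], "rot": [0, 0, 0]},
    {"grip": 0, "linear": [-68, -2, 109], "rot": [0, 0, 0]},
  ],
)

```text
clock: 44.98
position: [485.4, -259.9, 65.5]
ee_rot: [-0.159, 0.987, -0.0, -0.001]
contact_force: [-1.8, -1.6, 1.5]
gripper_width: 0.2
grasp_force: 1.1
```

Call:
arm_command(
  rows=[
    {"grip": 0, "linear": [-2, 0, 0], "rot": [0, 0, 0]},
    {"grip": 0, "linear": [-3, 0, 0], "rot": [0, 0, 0]},
    {"grip": 0, "linear": [-3, 0, 0], "rot": [0, 0, 0]},
  ],
)

```text
clock: 45.35
position: [488.0, -259.1, 65.1]
ee_rot: [-0.159, 0.987, -0.0, -0.001]
contact_force: [-1.9, -1.2, 1.7]
gripper_width: -0.0
grasp_force: 1.2
```

Call:
arm_command(
  rows=[
    {"grip": 0, "linear": [15, 0, 0], "rot": [0, 0, 0]},
    {"grip": 0, "linear": [20, 0, -40], "rot": [0, 0, 0]},
    {"grip": 0.5, "linear": [20, 0, -90], "rot": [0, 0, 0]},
    {"grip": 1, "linear": [40, 10, -140], "rot": [0, 0, 0]},
    {"grip": 1, "linear": [60, 40, -190], "rot": [0, 0, 0.1]},
    {"grip": 1, "linear": [60, 70, -230], "rot": [0, 0, 0.2]},
    {"grip": 1, "linear": [60, 70, -230], "rot": [0, 0, 0.3]},
    {"grip": 1, "linear": [60, 70, -230], "rot": [0, 0, 0.3]},
  ],
)

```text
clock: 46.35
position: [409.0, -211.1, 295.4]
ee_rot: [-0.01, 1.0, 0.0, 0.0]
contact_force: [-0.3, 0.4, -0.8]
gripper_width: 85.6
grasp_force: 0.0
```

```bash
python3 l.py w19; python3 -c "
from h import *
for n in ['wrist','side','scene']:
  p=cam(n)
  for q,z in [('keeper_grip',46),('case_a_mid',29),('white_tub',0),('dial_gauge',0),('outside_micrometer',0)]:
    print(n,q,[(round(d['score'],2),at(p,d['pixel'],z)[:2].round().tolist()) for d in models.tip_of(p,q)[:5]])
"
```

```text
t 46.35 pos [ 409.  -211.1  295.4] toolx [-1.    -0.02  -0.001] tooly [-0.02  1.    0.  ] F [-0.34  0.38 -0.75] w 85.60036045090875 gf 0.0 j6 [-0.12  0.05 -0.26 -0.   -1.25 -1.43]
wood 5929.0 [[471, 228], [454, 301], [474, 321], [520, 325], [544, 244], [520, 236], [531, 245], [528, 253], [491, 249], [495, 230]] [[538.0, -58.0], [423.0, -46.0], [443.0, 42.0], [562.0, 37.0]]
wood 4401.5 [[576, 222], [562, 296], [593, 315], [639, 316], [639, 287], [636, 296], [607, 296], [613, 235], [639, 226]] [[420.0, 55.0], [419.0, 141.0], [535.0, 173.0], [537.0, 80.0]]
wood 5266.5 [[408, 219], [397, 227], [358, 226], [369, 316], [421, 311], [420, 229]] [[426.0, -174.0], [419.0, -105.0], [536.0, -85.0], [544.0, -159.0]]
lid 3345.0 [[539, 242], [494, 233], [474, 317], [485, 318], [488, 304], [519, 312]] [[540.0, -30.0], [430.0, -19.0], [444.0, 38.0], [556.0, 31.0]]
lid 3812.0 [[418, 228], [419, 247], [418, 228], [375, 226], [380, 231], [365, 233], [371, 312], [382, 311], [382, 299], [403, 296], [408, 310], [388, 304], [413, 311], [370, 316], [367, 303], [370, 317], [421, 311]] [[428.0, -165.0], [426.0
[... 217 characters left out ...]
 202], [278, 202]] [[419.0, -315.0], [397.0, -247.0], [505.0, -215.0], [530.0, -289.0]]
wrist keeper_grip []
wrist case_a_mid []
wrist white_tub [(0.86, [417.0, -411.0])]
wrist dial_gauge [(0.82, [655.0, -248.0])]
wrist outside_micrometer []
side keeper_grip [(0.54, [642.0, 61.0])]
side case_a_mid [(0.75, [472.0, 299.0])]
side white_tub [(0.71, [424.0, -419.0]), (0.59, [662.0, -253.0])]
side dial_gauge [(0.55, [660.0, -251.0])]
side outside_micrometer [(0.53, [688.0, 306.0])]
scene keeper_grip [(0.77, [648.0, 62.0])]
scene case_a_mid [(0.6, [475.0, 301.0])]
scene white_tub []
scene dial_gauge [(0.61, [672.0, -256.0])]
scene outside_micrometer [(0.83, [680.0, 298.0]), (0.68, [470.0, -282.0])]
```

```bash
python3 -c "
from bench import job
print(job.job_done())"
```

```text
the job is handed in; nothing more can be done
None
```

The check weight is flat in the cradle's seat with the keeper home over it, and every case is shut and upright. The heavy case tipped onto its end after the weight came out, so I picked it up, set it upright about 20–25 mm from where it stood and pushed its lid shut; after that I checked by measurements only, as my 14 picture views were used up.

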